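Thread the arbor into the mainspring winder

TASK

Take the steel arbor out of its wooden rest by its brass handle and thread it, nose first, through both bearing holes of the mainspring winder and under the brake shoe, until its collar sits fully home against the first upright; then let go. The two-bearing head is clamped a little off centre on its base, so feel for the hole and ease the arbor in gently, never forcing it, and leave the bottle, the loupe and the weight alone.

Things in the scene. Friction and masses are not known exactly. Their poses are not given: they have to be found in the camera images.
- frame: Winder's dark steel base, 150 x 120 x 12 mm, bolted down. Origin on the bench under the entry face of the first upright, on the base's centre line; x = way the arbor is pushed in, y sideways, z up. An aluminium head is clamped on it, shifted 0 to 12 mm to either side (along y) of the centre line: new each time, NOT in the measured poses; find it by touch or sight. Otherwise the head is exact and rigid.
- frame_entry (a point): Point on the base's centre line (not on the shifted hole!) in the entry face of the head's first upright, 80 mm above the bench = height of the hole axis; axes as the base. Both uprights are 50 mm wide (y), 12 mm thick, tops 104 mm above the bench; the first spans x = 0 to 12 mm, the second x = 85 to 97 mm. Each has a plain through hole 13.6 mm in diameter; the two lie on one line parallel to x.
- frame_exit (a point): Centre-line point 80 mm above the bench, at x = 97 mm: the back face of the second upright (again without the head's side shift). A bracket stands on this upright and reaches back to x = 126 mm, its top 130 mm above the bench. More than 30 N of contact force between arbor and winder would hurt the bearings.
- brake_shoe (a joint): Sprung brake shoe on the head, a black roller-shaped pad 18 mm in diameter lying across the hole axis at x = 113 mm of the base. Value = its lift in m: 0 down, its underside then 3.3 mm above the hole axis; a shaft under it lifts it 1.5 to 3.5 mm. It presses with about 2 N down, 3 to 4 N lifted, so the last 20 mm of the push are some newtons stiffer.
- arbor: Arbor, 0.15 to 0.26 kg, lying level in the rest, axis 45 mm above the bench. Origin on its axis at the collar face that must meet the upright; x = along the shaft to the nose. Steel shaft 12 mm diameter, x = 0 to 130 mm, the last 4 mm tapering to 9 mm; collar 24 mm diameter, x = -5 to 0; round knurled brass handle 20 mm diameter, x = -68 to -5; tail pin 12 mm diameter, x = -92 to -68. Its roll does not matter.
- arbor_grip (a point): Point on the arbor's axis within the brass handle, 24 mm behind the collar face, where the arbor about balances: the place to grip it firmly from above, fingers either side of the handle.
- arbor_nose (a point): Centre of the flat nose end of the arbor, 130 mm ahead of the collar face.
- rest: Fixed wooden rest: a board 152 x 50 mm, 16 mm thick, with a notched cheek at either end (12 mm thick, 51 mm high). The square open-topped notches are 14 mm wide, their floors 39 mm above the bench; the shaft lies in one and the tail pin in the other, the handle free between them. Origin under its centre on the bench; x along the notches, the same way as the arbor's x.
- oil_bottle: Bystander: small amber oil bottle, 44 mm diameter, 75 mm high, origin at its foot.
- loupe: Bystander: black eye loupe, 36 mm diameter, 30 mm high, origin at its foot.
- brass_weight: Bystander: brass weight with a knob, 60 mm diameter, 30 mm high, origin at its foot.
Not all that is in view belongs to the job. There is more than one size of the arbor; the job needs the largest. Several things look just like the frame: the one meant starts nearest to the robot's base.

How it is judged (in metres and radians):
On the way, in this order (a step that is already met when the one before it is completed fails the run):
1. the nose is through the first bearing (15 to 80 mm past its entry face, at hole height and within 15 mm sideways of the base's centre line) (x of arbor_nose in the frame of frame between 0.015 and 0.08 m and y of arbor_nose in the frame of frame between -0.015 and 0.015 m and z of arbor_nose in the frame of frame between 0.074 and 0.086 m), for 0.1 s.
2. the nose is through the second bearing and has lifted the brake shoe by over 0.8 mm (value of joint brake_shoe above 0.0008 m and x of arbor_nose in the frame of frame between 0.1 and 0.14 m and z of arbor_nose in the frame of frame between 0.074 and 0.086 m), for 0.1 s.
At the end, for the whole second after the job is handed in: The arbor lies level through both bearing holes along the head's axis (within 0.04 rad), nose under the lifted brake shoe (lift over 0.8 mm), its collar face within 2.5 mm of the first upright's entry face, at rest, and released (x of arbor in the frame of frame between -0.0025 and 0.002 m and y of arbor in the frame of frame between -0.0145 and 0.0145 m and z of arbor in the frame of frame between 0.0765 and 0.0835 m and x of arbor_nose in the frame of frame between 0.127 and 0.133 m and y of arbor_nose in the frame of frame between -0.0155 and 0.0155 m and z of arbor_nose in the frame of frame between 0.0765 and 0.0835 m and value of joint brake_shoe above 0.0008 m and angle between the x axis of arbor and the x axis of frame, either way round below 0.04 rad and linear speed of arbor below 0.01 m/s and contact force between arbor and the fingers below 0.1 N); the robot touches nothing.
It fails at once if the arbor is forced: more than 30 N between the arbor and the winder (contact force between arbor and frame above 30 N).
It fails at once if the robot's arm or fingers press on the winder with more than 15 N (contact force between any of the fingers, the arm and frame above 15 N).
It fails at once if the bottle, loupe or weight is moved by more than 15 mm (distance of any of oil_bottle, loupe, brass_weight from where it was at the start of the episode above 0.015 m).
It also fails if it takes over 67 s, if anything falls off the work surface, if the arm or the gripper's body presses on something with over 40 N, if the wrist force passes 120 N, or if a joint passes its speed limit or range.

ROBOT

A 6-joint arm with a two-finger parallel gripper is mounted at the origin on the work surface. World frame = base frame: x ahead of the robot, y to its left, z up, the work surface at z = 0. Lengths are in m, angles in degrees, forces in N, time in s.
With the tool pointing down it reaches from about 0.3 to 0.75 m from the base axis. Payload 8.5 kg.
Tool frame: the origin (TCP) lies between the finger pads; the fingertips stand ahead of it and the grasp point (between the pads) lies 8 mm behind it (env.tcp_to_tips is the z of the fingertips in the tool frame, in m); z points along the fingers, x is the direction in which the jaws open and shut, and the axes are right-handed (so a half turn about z gives the same grasp; the last joint's range is limited). The gripper opens to 85 mm and grips with 20 to 120 N. Pads are 22 mm wide; open, the fingers measure 114 mm over their backs; the gripper's body (76 mm by 85 mm) begins 54 mm behind the grasp point. The pads swing forward as they close: fully open they stand 13 mm farther back than shut.
Start: joints at [60.602, 21.807, 74.336, -0, 83.858, -12.336], TCP at [0.161, 0.526, 0.218] pointing down, gripper open.
Joint ranges: [-178.18, 178.18], [-50.72, 133.34], [12.68, 142.11], [-81.47, 261.47], [9.98, 163.14], [-165.26, 165.26]. Speed limits (degrees/s): [136.94, 136.94, 180, 180, 180, 180].

INTERFACE

Orientations are given as a 3x3 rotation matrix whose columns are the frame's x, y, z axes.
In Python, from rig import observe, viewer, env gives the robot as it stands.
- The arm moves only by the tool jog_arm, never from a script. Its arguments are lists of equal length, an entry for each row: "dr": the turn, a rotation vector about the tool's x, y, z in rad, a list of three; "slide": the shift along the tool's x, y, z in m, a list of three; "gripper": the opening, from -1 (shut) to 1 (fully open), so that 0 is half open. In form: {"dr": [[rx, ry, rz], ...], "slide": [[dx, dy, dz], ...], "gripper": [gripper, ...]}. A call has exactly 10 rows; each row shifts and turns the commanded pose from where the row before left it, along the tool's axes as they then stand; what a row does not reach is not made up. A row lasts 1/10 s, in which the tool goes at most 50 mm and 8.59 degrees, less where a joint would pass 70% of its speed; a pose out of reach is approached as far as the arm can. A call is refused whole if a number of a shift passes 0.05 or a number of a turn 0.15, either way. A call with a gripper value outside its range is refused whole. The fingers move at their own pace and stop on an object; "force" is the grip in N (left out, the last holds). Time passes only in rows, so rows that do not move let the fingers close, or fill a call up. It gives the time, the measured TCP pose, the force and the opening at its end, in the units of the state.
- observe(): the state, without advancing time (a new reading comes with each control period).
- viewer.get_image(name): name is "scene" or "top" or "wrist"; returns a dict with "pixels" (480x640x3 uint8, blue, green, red), "camera_matrix" (3x3 intrinsics, pixels), "R" (3x3) and "t" (3): a world point X has camera coordinates R X + t. Camera axes: x right, y down, z forward; pixel columns grow to the right and rows downward; lengths in m; the calibration is good to about 2 mm. A picture is of the moment at which its call begins. There is no depth.
- env.close_job(): hands the job in, once; it reports no verdict.
The state is a dict: "time_s": time; "q": joint angles; "qvel": joint speeds; "joint_efforts": joint torques, N m; "position": TCP position; "tool_rot": TCP orientation; "ft_force": force on the tool from outside, world axes, zero at the start; "wrist_torque": the same for the moment, N m; "grip_width": finger opening in m.
Only numpy, scipy, OpenCV 4.12 (cv2) and the standard library are available. Lean on these libraries where they do the work, as an engineer would, in place of code of your own. Each camera call takes 0.05 s, during which the arm holds its last target.

## Working session

There is one attempt and no reset: what is moved stays moved. The work goes in short steps, Python scripts to look and compute and a tool call to move; the robot and the scene stay as the last step left them, time stands still between calls to the robot, and variables do not carry over. Pictures are saved under pics/ and viewed, and the job is handed in when it is done.

Besides the shell and the picture viewer there is one more tool, called by a JSON object that holds its "api" and its "payload", one argument or row to a line. jog_arm: Moves the arm, as the interface text tells. Its arguments: {"type":"object","properties":{"dr":{"type":"array","items":{"type":"array","items":{"type":"number"}}},"slide":{"type":"array","items":{"type":"array","items":{"type":"number"}}},"gripper":{"type":"array","items":{"type":"number"}},"force":{"type":"number"}},"required":["dr","slide","gripper"]}

```bash
ls; mkdir -p pics; python3 - <<'E'
from rig import observe, viewer, env
import cv2,numpy as np
np.set_printoptions(precision=4,suppress=True)
s=observe()
for k,v in s.items(): print(k,np.array(v).tolist() if not hasattr(v,'shape') else v)
print(env.tcp_to_tips)
for n in ("scene","top","wrist"):
    im=viewer.get_image(n); cv2.imwrite(f"pics/{n}0.png",im["pixels"]); print(n,im["camera_matrix"],im["R"],im["t"])
E
```

```text
pics
time_s 0.0
q [ 60.6029  21.8409  74.3873  -0.0002  83.8586 -12.3354]
qvel [-0.0392 -0.0521  0.043   0.0455  0.0294 -0.0115]
joint_efforts [ -0.0021 -44.8474 -23.1263  -0.0004   0.005    0.0001]
position [0.1612 0.5255 0.2169]
tool_rot [[ 0.2934  0.956  -0.0007]
 [ 0.956  -0.2934 -0.0013]
 [-0.0015 -0.0003 -1.    ]]
ft_force [ 0.8919 -0.858  -0.3101]
wrist_torque [-0.0175  0.0001  0.0331]
grip_width 0.08544219745323772
0.011
scene [[577.9291   0.     322.2019]
 [  0.     577.9291 237.1554]
 [  0.       0.       1.    ]] [[-0.0028  1.      0.0009]
 [ 0.8236  0.0028 -0.5672]
 [-0.5672 -0.0009 -0.8236]] [ 0.1258 -0.4149  1.4466]
top [[443.9265   0.     316.2978]
 [  0.     443.9265 234.7877]
 [  0.       0.       1.    ]] [[-0.0251 -0.9997  0.0029]
 [-0.9988  0.0249 -0.0422]
 [ 0.0421 -0.004  -0.9991]] [-0.0967  0.5309  0.8524]
wrist [[400.8035   0.     314.8547]
 [  0.     400.8035 232.5758]
 [  0.       0.       1.    ]] [[ 0.2931  0.9561 -0.0016]
 [ 0.916  -0.2804  0.2868]
 [ 0.2738 -0.0855 -0.958 ]] [-0.55   -0.0383  0.3796]
```

View pics/scene0.png

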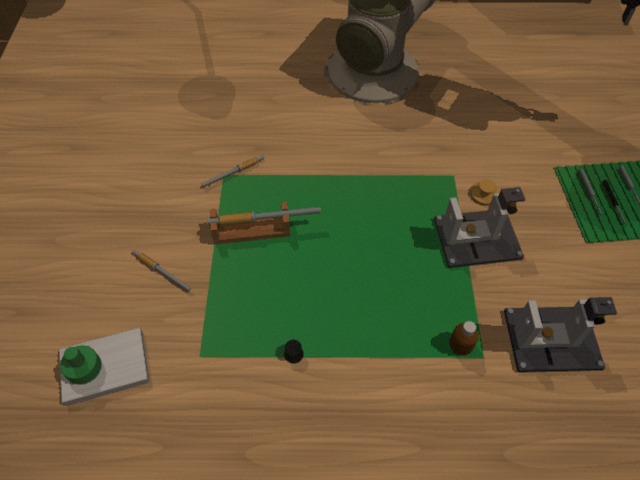

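View pics/top0.png

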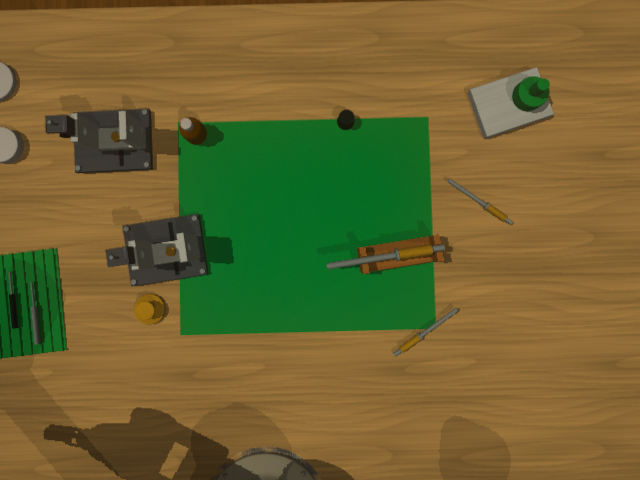

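View pics/wrist0.png

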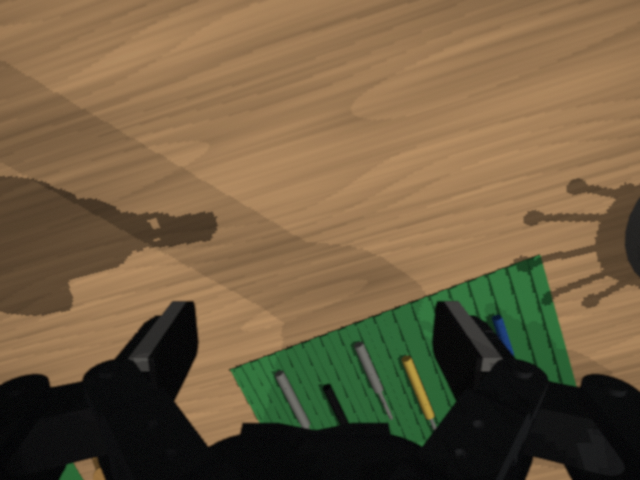

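```bash
python3 - <<'E'
import cv2
def crop(n,x0,y0,w,h,o,s):
    im=cv2.imread(f"pics/{n}0.png")[y0:y0+h,x0:x0+w]
    im=cv2.resize(im,None,fx=s,fy=s,interpolation=cv2.INTER_CUBIC); im=cv2.convertScaleAbs(im,alpha=1.6,beta=10)
    cv2.imwrite(f"pics/{o}.png",im)
crop("top",100,200,120,100,"cA",6)
crop("scene",425,170,110,100,"cB",6)
crop("top",320,225,140,60,"cC",5)
crop("scene",200,190,130,65,"cD",6)
E
```

```text
(no output)
```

View pics/cA.png

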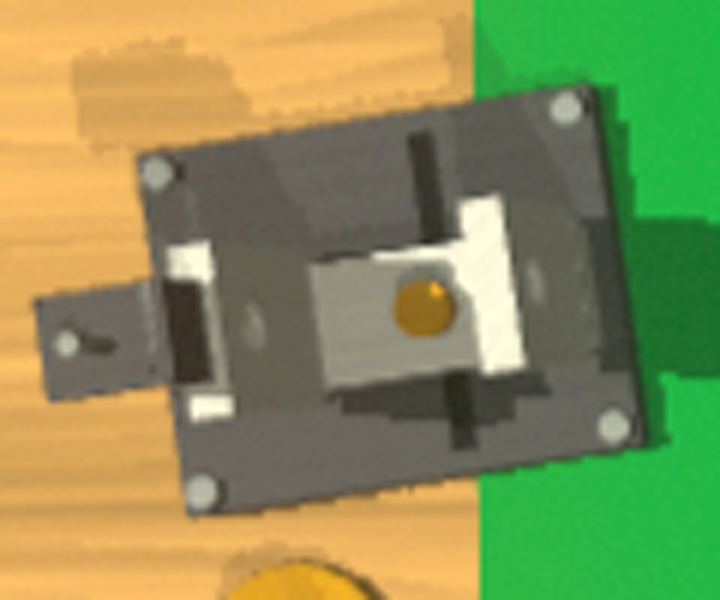

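View pics/cB.png

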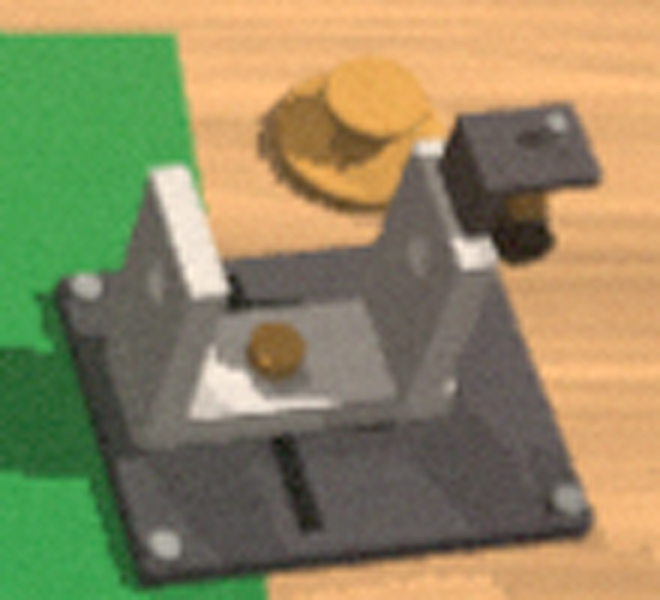

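View pics/cC.png

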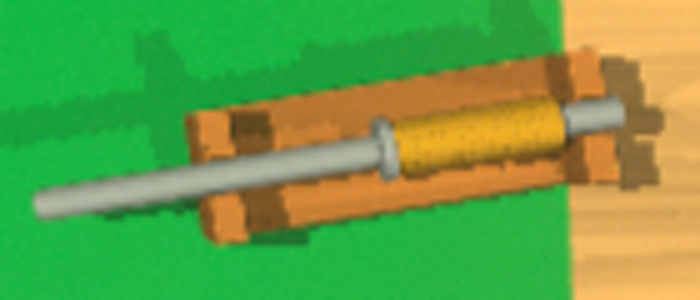

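View pics/cD.png

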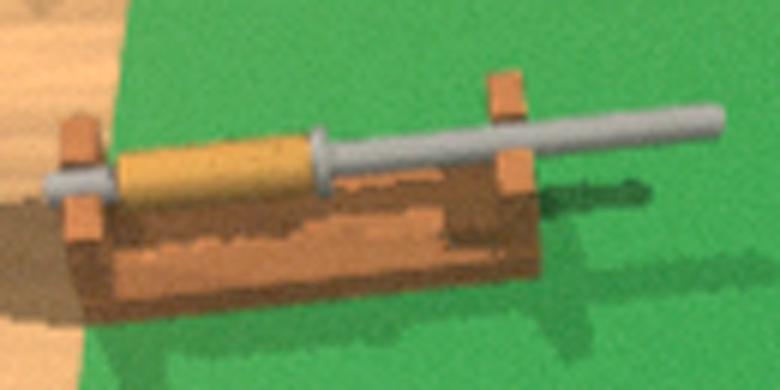

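```bash
cat > h.py <<'E'
import numpy as np,cv2
np.set_printoptions(precision=4,suppress=True)
T=(np.array([[443.9265,0,316.2978],[0,443.9265,234.7877],[0,0,1]]),np.array([[-0.0251,-0.9997,0.0029],[-0.9988,0.0249,-0.0422],[0.0421,-0.004,-0.9991]]),np.array([-0.0967,0.5309,0.8524]))
S=(np.array([[577.9291,0,322.2019],[0,577.9291,237.1554],[0,0,1]]),np.array([[-0.0028,1,0.0009],[0.8236,0.0028,-0.5672],[-0.5672,-0.0009,-0.8236]]),np.array([0.1258,-0.4149,1.4466]))
def ray(cam,uv):
    K,R,t=cam
    d=R.T@np.linalg.solve(K,np.array([uv[0],uv[1],1.])); return -R.T@t,d
def onz(cam,uv,z):
    c,d=ray(cam,uv); return c+d*(z-c[2])/d[2]
def proj(cam,X):
    K,R,t=cam; p=K@(R@X+t); return p[:2]/p[2]
def cr(c,s,o): return ((c[0]+.5)/s-.5+o[0],(c[1]+.5)/s-.5+o[1])
E
python3 - <<'E'
from h import *
A=lambda c:cr(c,6,(100,200)); B=lambda c:cr(c,6,(425,170)); C=lambda c:cr(c,5,(320,225)); D=lambda c:cr(c,6,(200,190))
print("cams",ray(T,(0,0))[0],ray(S,(0,0))[0])
print("base top"); 
a=[onz(T,A(c),.012) for c in [(140,153),(597,85),(645,440),(190,515)]]; print(np.array(a))
b=[onz(S,B(c),.012) for c in [(590,520),(145,575),(60,285)]]; print("scene R-bottom,L-bottom,L-top",np.array(b))
print("bolts T",np.array([onz(T,A(c),.014) for c in [(157,171),(567,108),(614,425),(203,492)]]))
print("bolts S",np.array([onz(S,B(c),.014) for c in [(568,497),(165,544),(86,287)]]))
print("up1 T",np.array([onz(T,A(c),.104) for c in [(460,203),(500,196),(525,370),(482,374)]]))
print("up1 S",np.array([onz(S,B(c),.104) for c in [(149,171),(185,166),(227,293),(190,297)]]))
print("up2 T",np.array([onz(T,A(c),.104) for c in [(165,245),(210,241),(234,414),(190,418)]]))
print("arbor T nose,collar,tail",np.array([onz(T,C(c),.045) for c in [(37,205),(385,148),(625,113)]]))
print("arbor S",np.array([onz(S,D(c),.045) for c in [(722,120),(320,161),(46,186)]]))
E
```

```text
cams [ 0.4919 -0.1065  0.8743] [ 1.1626 -0.1233  0.956 ]
base top
[[0.5565 0.2653 0.012 ]
 [0.575  0.1171 0.012 ]
 [0.4597 0.1033 0.012 ]
 [0.4393 0.25   0.012 ]]
scene R-bottom,L-bottom,L-top [[0.5561 0.2651 0.012 ]
 [0.5775 0.1187 0.012 ]
 [0.4622 0.1039 0.012 ]]
bolts T [[0.5504 0.259  0.014 ]
 [0.5675 0.1264 0.014 ]
 [0.4649 0.1127 0.014 ]
 [0.4467 0.245  0.014 ]]
bolts S [[0.5486 0.2589 0.014 ]
 [0.567  0.126  0.014 ]
 [0.4645 0.1121 0.014 ]]
up1 T [[0.5329 0.1333 0.104 ]
 [0.5346 0.1218 0.104 ]
 [0.4842 0.1152 0.104 ]
 [0.4833 0.1276 0.104 ]]
up1 S [[0.4859 0.1144 0.104 ]
 [0.4839 0.1259 0.104 ]
 [0.5333 0.1324 0.104 ]
 [0.5348 0.1209 0.104 ]]
up2 T [[0.5228 0.2186 0.104 ]
 [0.5237 0.2056 0.104 ]
 [0.4736 0.1991 0.104 ]
 [0.4728 0.2118 0.104 ]]
arbor T nose,collar,tail [[ 0.4689 -0.1283  0.045 ]
 [ 0.4869 -0.2588  0.045 ]
 [ 0.4977 -0.349   0.045 ]]
arbor S [[ 0.469  -0.129   0.045 ]
 [ 0.4863 -0.2604  0.045 ]
 [ 0.4967 -0.3488  0.045 ]]
```

{"api": "jog_arm", "payload": {
  "dr": [
    [0,0,0.143],
    [0,0,0.143],
    [0,0,0.143],
    [0,0,0.143],
    [0,0,0.143],
    [0,0,0.143],
    [0,0,0.143],
    [0,0,0.142],
    [0,0,0],
    [0,0,0]
  ],
  "slide": [
    [0,0,0],
    [0,0,0],
    [0,0,0],
    [0,0,0],
    [0,0,0],
    [0,0,0],
    [0,0,0],
    [0,0,0],
    [0.03,0.03,0],
    [0.03,0.03,0]
  ],
  "gripper": [1,1,1,1,1,1,1,1,1,1],
  "force": 60
}}

```text
time_s: 1.15
position: [0.2287, 0.4736, 0.2172]
tool_rot: [[0.991, 0.132, -0.0], [0.132, -0.991, -0.0], [-0.0, 0.0, -1.0]]
ft_force: [0.8, 0.4, 0.6]
grip_width: 0.0858
```

{"api": "jog_arm", "payload": {
  "dr": [
    [0,0,0],
    [0,0,0],
    [0,0,0],
    [0,0,0],
    [0,0,0],
    [0,0,0],
    [0,0,0],
    [0,0,0],
    [0,0,0],
    [0,0,0]
  ],
  "slide": [
    [0.01,0.046,0],
    [0.01,0.046,0],
    [0.01,0.046,0],
    [0.01,0.046,0],
    [0.01,0.046,0],
    [0.01,0.046,0],
    [0.01,0.046,0],
    [0.01,0.046,0],
    [0.01,0.046,0],
    [0.01,0.046,0]
  ],
  "gripper": [1,1,1,1,1,1,1,1,1,1]
}}

```text
time_s: 2.15
position: [0.3875, 0.029, 0.2176]
tool_rot: [[0.992, 0.129, 0.0], [0.129, -0.992, 0.0], [0.0, -0.0, -1.0]]
ft_force: [0.9, 0.7, -0.7]
grip_width: 0.0856
```

{"api": "jog_arm", "payload": {
  "dr": [
    [0,0,0],
    [0,0,0],
    [0,0,0],
    [0,0,0],
    [0,0,0],
    [0,0,0],
    [0,0,0],
    [0,0,0],
    [0,0,0],
    [0,0,0]
  ],
  "slide": [
    [0.01,0.046,0],
    [0.01,0.046,0],
    [0.01,0.046,0],
    [0.01,0.046,0],
    [0.01,0.046,0],
    [0.01,0.046,0],
    [0,0.046,0],
    [0,0,0],
    [0,0,0],
    [0,0,0]
  ],
  "gripper": [1,1,1,1,1,1,1,1,1,1]
}}

```text
time_s: 3.15
position: [0.4885, -0.2796, 0.2175]
tool_rot: [[0.991, 0.13, -0.0], [0.13, -0.991, 0.001], [-0.0, -0.001, -1.0]]
ft_force: [-0.9, -0.8, 0.7]
grip_width: 0.0856
```

```bash
python3 - <<'E'
from rig import observe, viewer, env
import cv2
from h import *
im=viewer.get_image("wrist"); cv2.imwrite("pics/w1.png",im["pixels"])
s=observe(); print(s["position"],s["tool_rot"],s["ft_force"],s["time_s"])
W=(im["camera_matrix"],im["R"],im["t"])
for X in [(.4869,-.2588,.045),(.4897,-.2834,.045),(.4689,-.1283,.045),(.4977,-.349,.045)]: print(proj(W,np.array(X)))
E
```

```text
[ 0.4886 -0.2794  0.2177] [[ 0.9914  0.1308 -0.    ]
 [ 0.1308 -0.9914  0.0002]
 [ 0.     -0.0002 -1.    ]] [-0.5516  0.2226 -0.3689] 3.2
[315.0439 178.9805]
[314.5209 208.263 ]
[313.9726  -0.6872]
[313.8227 280.7301]
```

View pics/w1.png

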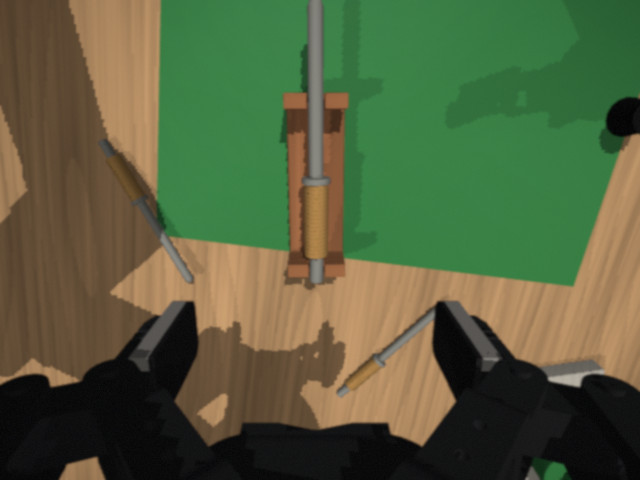

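{"api": "jog_arm", "payload": {
  "dr": [
    [0,0,0],
    [0,0,0],
    [0,0,0],
    [0,0,0],
    [0,0,0],
    [0,0,0],
    [0,0,0],
    [0,0,0],
    [0,0,0],
    [0,0,0]
  ],
  "slide": [
    [0.001,0.004,0],
    [0,0,0.035],
    [0,0,0.035],
    [0,0,0.035],
    [0,0,0.03],
    [0,0,0.025],
    [0,0,0.015],
    [0,0,0.005],
    [0,0,0.0005],
    [0,0,0]
  ],
  "gripper": [1,1,1,1,1,1,1,1,1,1]
}}

```text
time_s: 4.2
position: [0.4907, -0.2846, 0.038]
tool_rot: [[0.992, 0.13, 0.001], [0.13, -0.992, -0.001], [0.001, 0.001, -1.0]]
ft_force: [-0.9, 0.2, 0.4]
grip_width: 0.0852
```

```bash
python3 - <<'E'
from rig import observe, viewer, env
import cv2
from h import *
im=viewer.get_image("wrist"); cv2.imwrite("pics/w2.png",im["pixels"])
s=observe(); print(s["position"],s["ft_force"],s["time_s"])
E
```

```text
[ 0.4907 -0.2847  0.0381] [ 0.6502  0.4347 -0.4369] 4.25
```

View pics/w2.png

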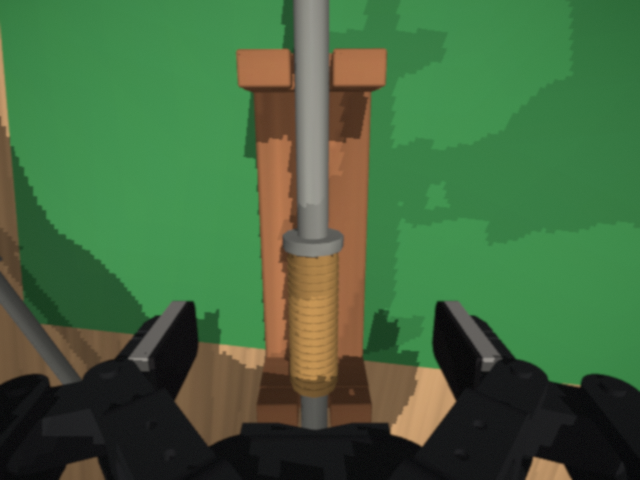

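{"api": "jog_arm", "payload": {
  "dr": [
    [0,0,0],
    [0,0,0],
    [0,0,0],
    [0,0,0],
    [0,0,0],
    [0,0,0],
    [0,0,0],
    [0,0,0],
    [0,0,0],
    [0,0,0]
  ],
  "slide": [
    [0,0,0.001],
    [0,0,0],
    [0,0,0],
    [0,0,0],
    [0,0,0],
    [0,0,0],
    [0,0,0],
    [0,0,0],
    [0,0,0],
    [0,0,0]
  ],
  "gripper": [1,-1,-1,-1,-1,-1,-1,-1,-1,-1],
  "force": 60
}}

```text
time_s: 5.25
position: [0.4901, -0.2845, 0.0362]
tool_rot: [[0.992, 0.13, -0.0], [0.13, -0.992, -0.0], [-0.0, 0.0, -1.0]]
ft_force: [-2.9, -0.4, 4.8]
grip_width: 0.0121
```

```bash
python3 - <<'E'
from rig import observe, viewer, env
import cv2
from h import *
im=viewer.get_image("wrist"); cv2.imwrite("pics/w3.png",im["pixels"])
s=observe(); print(s["position"],s["ft_force"],s["wrist_torque"],s["grip_width"],s["time_s"])
im=viewer.get_image("scene")["pixels"]; cv2.imwrite("pics/s3.png",cv2.resize(im[150:290,150:350],None,fx=4,fy=4))
E
```

```text
[ 0.4901 -0.2845  0.0362] [-3.5083  1.3475  5.575 ] [0.0514 0.5215 0.0662] 0.012202902210683344 5.3
```

View pics/w3.png

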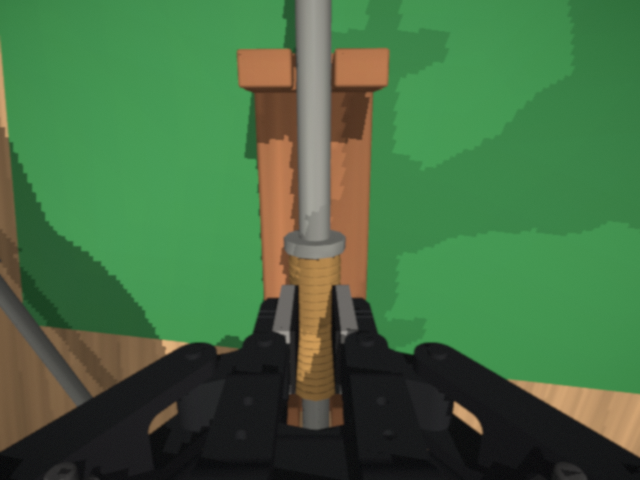

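View pics/s3.png

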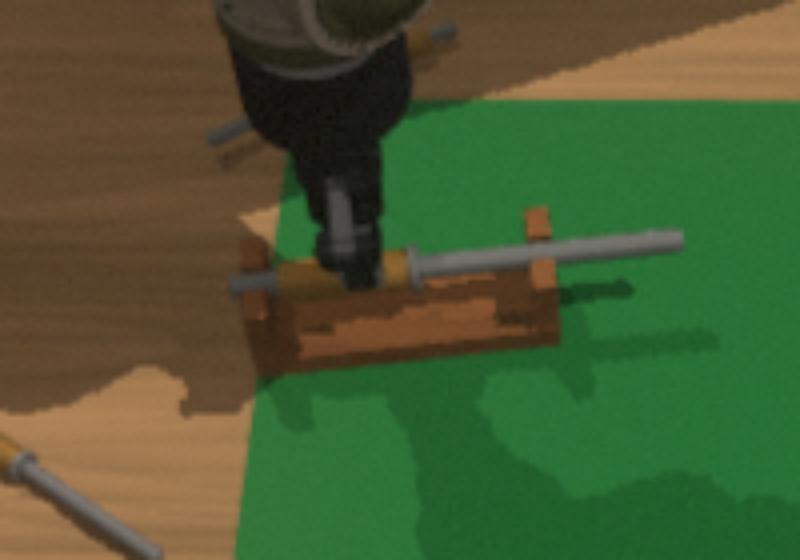

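```bash
python3 - <<'E'
from rig import observe, viewer, env
import cv2
from h import *
im=viewer.get_image("wrist")
s=observe(); W=(im["camera_matrix"],im["R"],im["t"])
P=np.array(s["position"]);R=np.array(s["tool_rot"])
print("cam in tool",R.T@(-W[1].T@W[2]-P))
for w in (.0061,.010):
  for z in (.011,0,-.008,-.02):
    print(w,z,[proj(W,P+R@np.array([sx*w,sy*.011,z])).round(1) for sx in(-1,1) for sy in (-1,1)])
# handle edges at axis z=.045
for d in (-.024,-.01,-.045): print(d,[proj(W,np.array([.4867,-.2596,.045])+d*np.array([-.13,.9915,0])+e*np.array([.9915,.13,0])).round(1) for e in(-.01,.01)])
p=im["pixels"][220:440,220:420]; cv2.imwrite("pics/w4.png",cv2.convertScaleAbs(cv2.resize(p,None,fx=2.7,fy=2.7,interpolation=cv2.INTER_CUBIC),alpha=2,beta=20))
E
```

```text
cam in tool [ 0.0008 -0.0732 -0.1568]
0.0061 0.011 [array([299.1, 258.3]), array([299.6, 303.1]), array([326.5, 258.3]), array([326.1, 303.1])]
0.0061 0 [array([298.2, 267.5]), array([298.7, 314.7]), array([327.3, 267.5]), array([326.8, 314.7])]
0.0061 -0.008 [array([297.4, 274.9]), array([298. , 323.9]), array([327.9, 274.9]), array([327.3, 323.9])]
0.0061 -0.02 [array([296. , 287.4]), array([296.8, 339.6]), array([328.9, 287.4]), array([328.3, 339.6])]
0.01 0.011 [array([290.4, 258.3]), array([291.2, 303.1]), array([335.3, 258.3]), array([334.5, 303.1])]
0.01 0 [array([288.8, 267.5]), array([289.8, 314.7]), array([336.6, 267.5]), array([335.8, 314.7])]
0.01 -0.008 [array([287.6, 274.9]), array([288.6, 323.9]), array([337.6, 274.9]), array([336.7, 323.9])]
0.01 -0.02 [array([285.5, 287.4]), array([286.7, 339.6]), array([339.4, 287.4]), array([338.4, 339.6])]
-0.024 [array([287.6, 298.2]), array([337. , 298.2])]
-0.01 [array([286.9, 265.9]), array([337.5, 265.9])]
-0.045 [array([288.6, 343.7]), array([336.2, 343.7])]
```

View pics/w4.png

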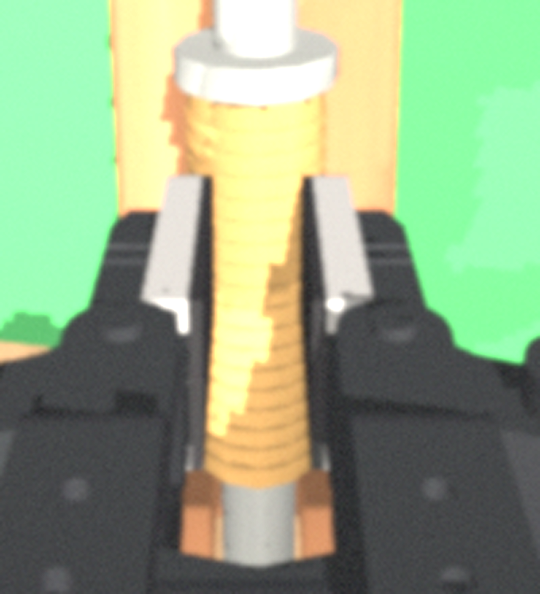

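{"api": "jog_arm", "payload": {
  "dr": [
    [0,0,0],
    [0,0,0],
    [0,0,0],
    [0,0,0],
    [0,0,0],
    [0,0,0],
    [0,0,0],
    [0,0,0],
    [0,0,0],
    [0,0,0]
  ],
  "slide": [
    [0,0,-0.002],
    [0,0,-0.003],
    [0,0,-0.005],
    [0,0,-0.005],
    [0,0,-0.005],
    [0,0,0],
    [0,0,0],
    [0,0,0],
    [0,0,0],
    [0,0,0]
  ],
  "gripper": [-1,-1,-1,-1,-1,-1,-1,-1,-1,-1]
}}

```text
time_s: 6.4
position: [0.4901, -0.2844, 0.0559]
tool_rot: [[0.992, 0.13, -0.0], [0.13, -0.992, 0.0], [-0.0, -0.0, -1.0]]
ft_force: [0.0, 0.1, -1.5]
grip_width: 0.0124
```

```bash
cat > look.py <<'E'
import sys
from rig import observe, viewer, env
import cv2
from h import *
tag=sys.argv[1]
s=observe(); print(s["position"],s["ft_force"],s["wrist_torque"],s["grip_width"],s["time_s"]); print(s["tool_rot"])
for a in sys.argv[2:]:
    n,x,y,w,h,f=a.split(","); x,y,w,h,f=int(x),int(y),int(w),int(h),float(f)
    p=viewer.get_image(n)["pixels"][y:y+h,x:x+w]
    cv2.imwrite(f"pics/{tag}_{n}.png",cv2.convertScaleAbs(cv2.resize(p,None,fx=f,fy=f,interpolation=cv2.INTER_CUBIC),alpha=1.6,beta=10))
E
python3 look.py L1 scene,190,170,150,90,5 wrist,0,0,640,480,1
```

```text
[ 0.4901 -0.2844  0.0559] [ 0.0129  0.1158 -1.5378] [ 0.0236  0.0283 -0.018 ] 0.01240569337006475 6.4
[[ 0.9916  0.1296 -0.0002]
 [ 0.1296 -0.9916  0.0002]
 [-0.0002 -0.0002 -1.    ]]
```

View pics/L1_scene.png

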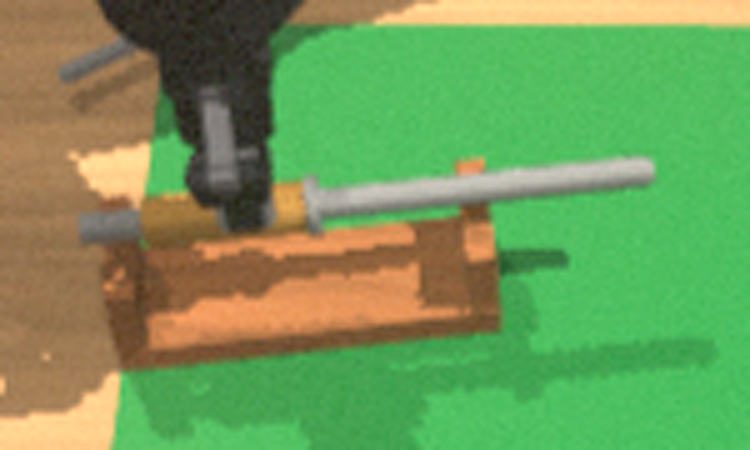

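View pics/L1_wrist.png

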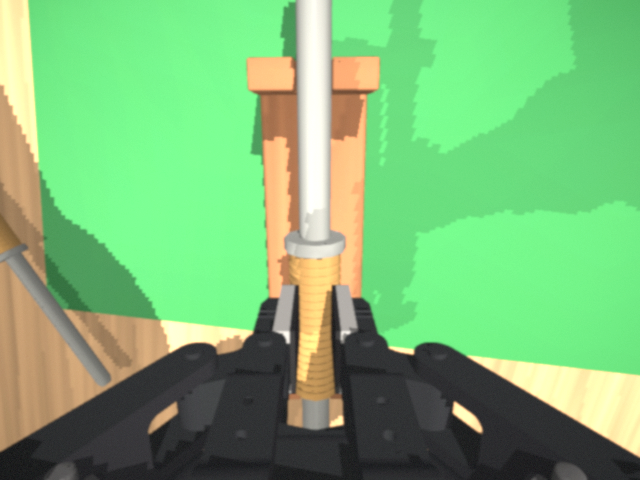

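{"api": "jog_arm", "payload": {
  "dr": [
    [0,0,0],
    [0,0,0],
    [0,0,0],
    [0,0,0],
    [0,0,0],
    [0,0,0],
    [0,0,0],
    [0,0,0],
    [0,0,0],
    [0,0,0]
  ],
  "slide": [
    [0,0,-0.008],
    [0,0,-0.007],
    [0.006,-0.02,0],
    [0.012,-0.03,0],
    [0.012,-0.03,0],
    [0.012,-0.03,0],
    [0.012,-0.03,0],
    [0.01,-0.03,0],
    [0.006,-0.02,0],
    [0.002,-0.01,0]
  ],
  "gripper": [-1,-1,-1,-1,-1,-1,-1,-1,-1,-1],
  "force": 100
}}

```text
time_s: 7.5
position: [0.5362, -0.0753, 0.072]
tool_rot: [[0.991, 0.131, 0.002], [0.131, -0.991, -0.0], [0.002, 0.001, -1.0]]
ft_force: [0.9, -0.9, 1.3]
grip_width: -0.0002
```

```bash
python3 look.py L2 scene,320,160,230,120,3.4 top,90,190,250,110,3.2 wrist,0,0,640,480,1
```

```text
[ 0.5362 -0.0753  0.072 ] [ 0.8863 -0.912   1.2925] [-0.0067  0.002   0.0112] -0.00015884180848740428 7.5
[[ 0.9913  0.1314  0.0016]
 [ 0.1314 -0.9913 -0.0004]
 [ 0.0015  0.0006 -1.    ]]
```

View pics/L2_scene.png

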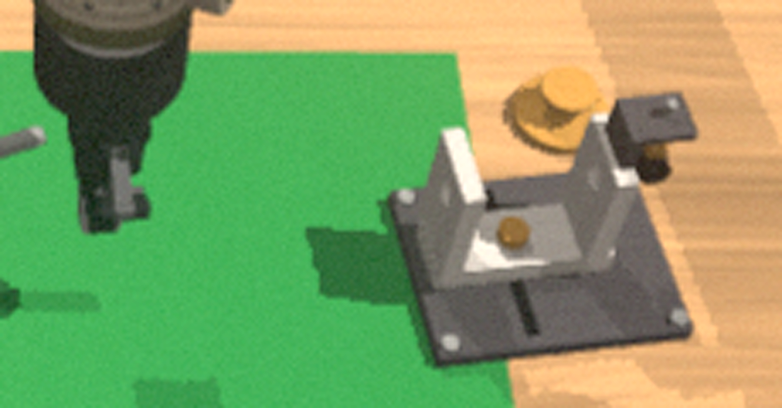

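View pics/L2_top.png

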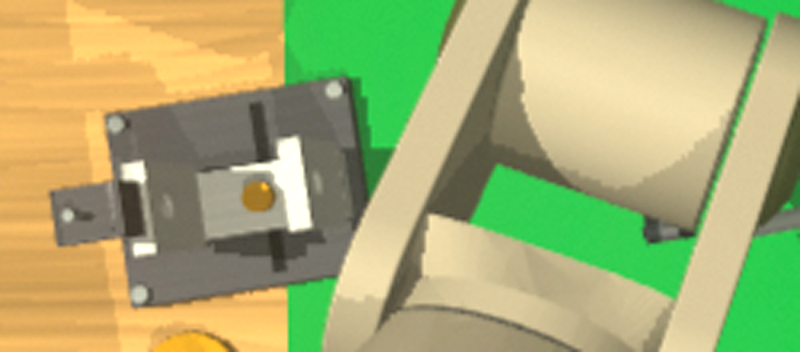

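View pics/L2_wrist.png

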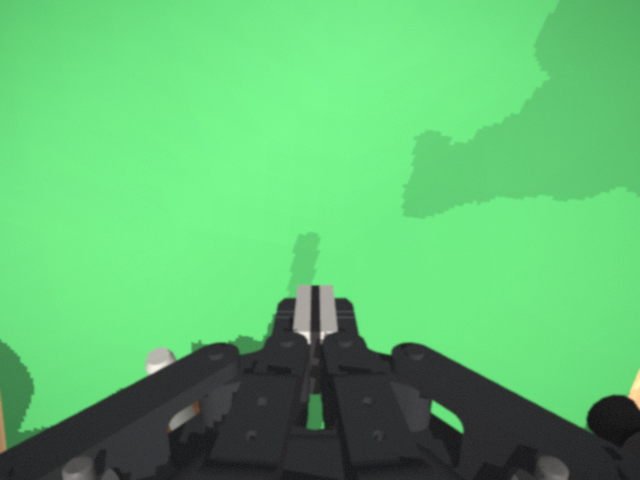

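```bash
python3 look.py L3 scene,150,130,250,150,3.2 top,300,200,200,110,4
```

```text
[ 0.5359 -0.0771  0.0716] [-0.4195  0.2498 -0.1583] [-0.0364 -0.0613  0.0326] -0.000252994547978984 7.65
[[ 0.9915  0.1302  0.0009]
 [ 0.1302 -0.9915 -0.0006]
 [ 0.0008  0.0007 -1.    ]]
```

View pics/L3_scene.png

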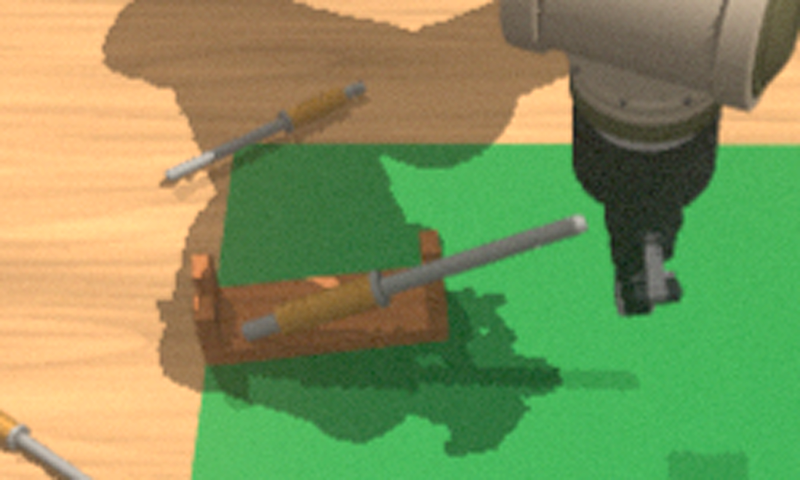

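View pics/L3_top.png

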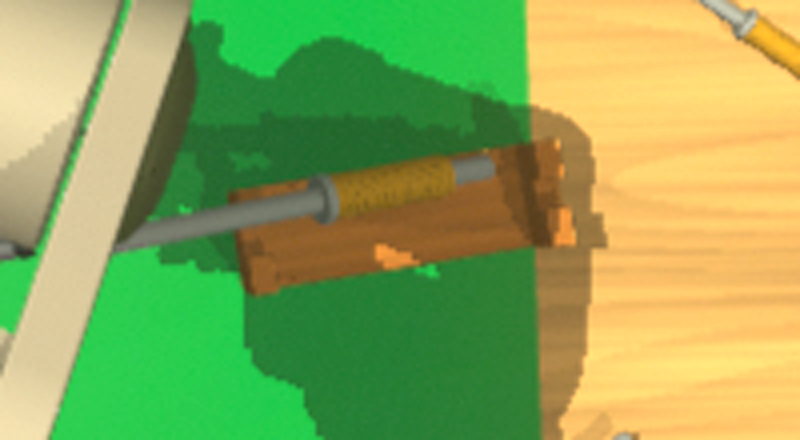

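{"api": "jog_arm", "payload": {
  "dr": [
    [0,0,0],
    [0,0,0],
    [0,0,0],
    [0,0,0],
    [0,0,0],
    [0,0,0],
    [0,0,0],
    [0,0,0],
    [0,0,0],
    [0,0,0]
  ],
  "slide": [
    [0,0,-0.03],
    [0,0,-0.03],
    [0,0,-0.03],
    [0,0,-0.02],
    [0.02,-0.03,0],
    [0.03,-0.03,0],
    [0.03,-0.03,0],
    [0.02,-0.02,0],
    [0,0,0],
    [0,0,0]
  ],
  "gripper": [-1,-1,-1,-1,-1,-1,-1,-1,-1,-1],
  "force": 60
}}

```text
time_s: 8.75
position: [0.6206, 0.0444, 0.1807]
tool_rot: [[0.992, 0.129, -0.001], [0.129, -0.992, -0.0], [-0.001, 0.0, -1.0]]
ft_force: [-0.8, -0.3, 0.8]
grip_width: 0.0
```

```bash
python3 - <<'E'
from h import *
P=np.array([.5359,-.0771,.0716])
for z in (.011,0,-.018): print(z,[proj(S,P+np.array([.9915*0+.1302*y,-.9915*y,-z])).round(1) for y in(-.011,.011)])
E
python3 look.py L4 scene,0,0,640,480,1.2 top,0,0,640,480,1.2 wrist,0,0,640,480,1
```

```text
0.011 [array([352.9, 232.3]), array([341.4, 233.5])]
0 [array([353.2, 228.9]), array([341.6, 230.1])]
-0.018 [array([353.6, 223.3]), array([341.9, 224.5])]
[0.6206 0.0444 0.1807] [-0.8042 -0.2627  0.8459] [-0.0239  0.0293  0.0007] 2.6983918367766764e-05 8.75
[[ 0.9916  0.1293 -0.0006]
 [ 0.1293 -0.9916 -0.0003]
 [-0.0006  0.0002 -1.    ]]
```

View pics/L4_scene.png

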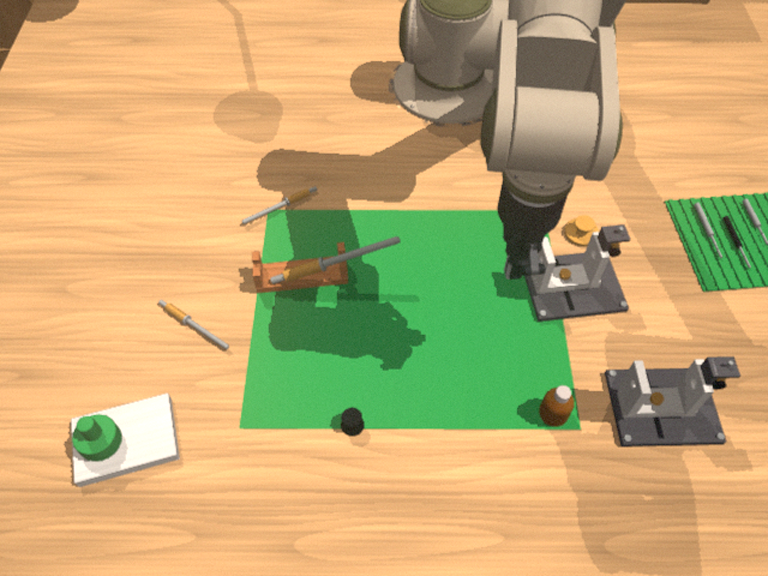

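View pics/L4_top.png

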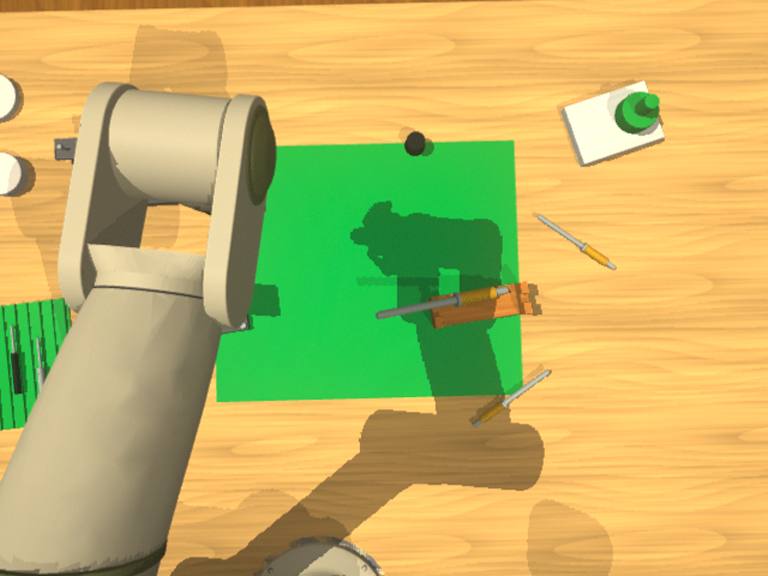

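```bash
python3 look.py L5 scene,200,185,140,60,5.6 top,300,225,160,60,5
```

```text
[0.6202 0.0439 0.1812] [ 0.3081  0.1284 -0.2998] [-0.0162 -0.0209 -0.0269] -2.6573756961394697e-05 8.9
[[ 0.9918  0.1279 -0.0001]
 [ 0.1279 -0.9918 -0.0002]
 [-0.0002  0.0002 -1.    ]]
```

View pics/L5_scene.png

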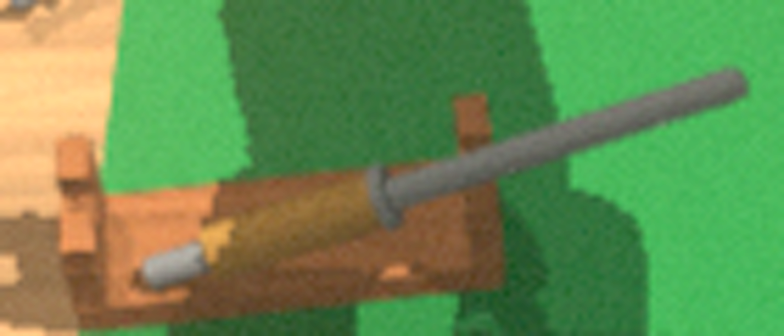

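View pics/L5_top.png

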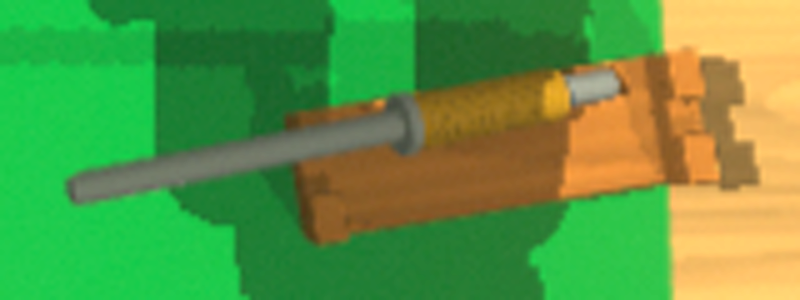

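View pics/L4_wrist.png

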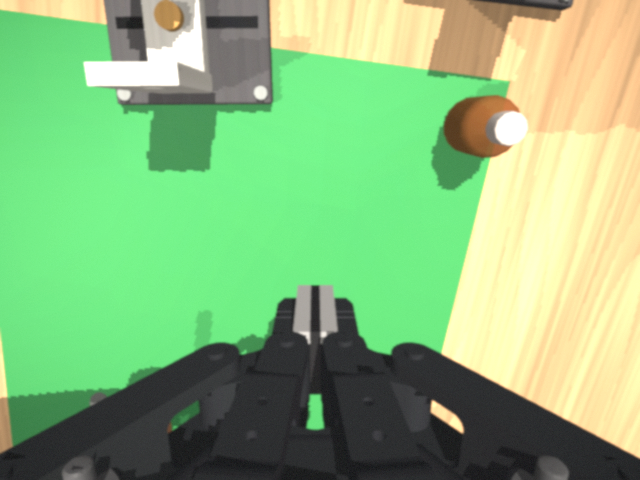

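```bash
python3 - <<'E'
from h import *
from scipy.optimize import least_squares
A=lambda c:cr(c,5.6,(200,185)); B=lambda c:cr(c,5,(300,225))
for n,a,b in [("nose",(738,82),(75,190)),("collar",(385,195),(407,124)),("tail",(150,275),(618,82)),("handleend",(212,250),(562,93))]:
    r=[ray(S,A(a)),ray(T,B(b))]
    M=sum(np.eye(3)-np.outer(d,d)/(d@d) for c,d in r); v=sum((np.eye(3)-np.outer(d,d)/(d@d))@c for c,d in r)
    X=np.linalg.solve(M,v); print(n,X,proj(S,X)-A(a),proj(T,X)-B(b))
P=np.array([.6202,.0439,.1812]); R=np.array([[.9918,.1279,0],[.1279,-.9918,0],[0,0,-1]])
for z in (.011,0,-.018): print(z,[proj(S,P+R@np.array([x,y,z])).round(1) for x in (0,.01) for y in(-.011,.011)])
E
python3 look.py L6 scene,400,190,60,60,10
```

```text
nose [ 0.4759 -0.1062  0.0868] [0.4239 0.0168] [0.4367 0.0007]
collar [ 0.4965 -0.2293  0.0492] [-0.0102  0.0085] [-0.027   0.0053]
tail [ 0.5109 -0.3143  0.021 ] [-0.4587 -0.0738] [-0.4988 -0.0039]
handleend [ 0.507  -0.2911  0.0307] [-0.1713 -0.0184] [-0.1958  0.0033]
0.011 [array([430.5, 236.2]), array([417.5, 237.5]), array([431.9, 241.1]), array([418.8, 242.5])]
0 [array([431.5, 232.3]), array([418.4, 233.7]), array([433. , 237.3]), array([419.7, 238.7])]
-0.018 [array([433.3, 225.9]), array([419.9, 227.3]), array([434.7, 231. ]), array([421.3, 232.4])]
[0.6203 0.0442 0.1813] [ 0.7394  0.3362 -0.5344] [-0.0372  0.0128 -0.0024] 4.24512447466821e-05 9.0
[[ 0.9918  0.1282  0.0001]
 [ 0.1282 -0.9918 -0.0001]
 [ 0.0001  0.0001 -1.    ]]
```

View pics/L6_scene.png

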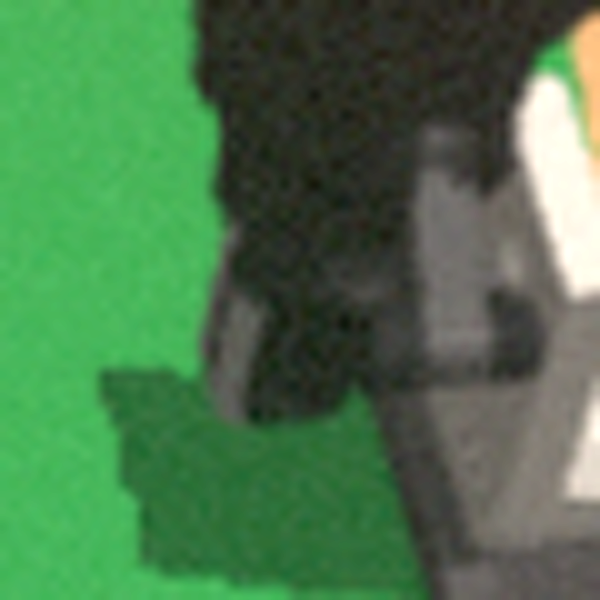

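{"api": "jog_arm", "payload": {
  "dr": [
    [0,0,0],
    [0,0,0],
    [0,0,0],
    [0,0,0],
    [0,0,0],
    [0,0,0],
    [0,0,0],
    [0,0,-0.038],
    [0.1,0,0],
    [0.1,0,0]
  ],
  "slide": [
    [-0.0195,0.0378,0],
    [-0.0195,0.0378,0],
    [-0.0195,0.0378,0],
    [-0.0195,0.0378,0],
    [-0.0195,0.0378,0.014],
    [-0.0195,0.0378,0.014],
    [-0.0195,0.0378,0.014],
    [-0.0195,0.0378,0.014],
    [0,0,0],
    [0,0,0]
  ],
  "gripper": [-1,-1,1,1,1,1,1,1,1,1],
  "force": 60
}}

```text
time_s: 10.05
position: [0.5042, -0.2757, 0.1253]
tool_rot: [[0.986, 0.162, -0.033], [0.166, -0.966, 0.2], [0.001, -0.202, -0.979]]
ft_force: [0.4, 0.2, -0.1]
grip_width: 0.0857
```

{"api": "jog_arm", "payload": {
  "dr": [
    [0.1,0,0],
    [0,0,0],
    [0,0,0],
    [0,0,0],
    [0,0,0],
    [0,0,0],
    [0,0,0],
    [0,0,0],
    [0,0,0],
    [0,0,0]
  ],
  "slide": [
    [0,0,0],
    [0,0,0],
    [0,0,0],
    [0,0,0],
    [0,0,0],
    [0,0,0],
    [0,0,0],
    [0,0,0],
    [0,0,0],
    [0,0,0]
  ],
  "gripper": [1,1,1,1,1,1,1,1,1,1]
}}

```text
time_s: 11.05
position: [0.505, -0.2748, 0.125]
tool_rot: [[0.986, 0.16, -0.049], [0.167, -0.942, 0.291], [-0.0, -0.295, -0.955]]
ft_force: [0.5, -0.6, -0.1]
grip_width: 0.0855
```

```bash
python3 look.py L7 wrist,0,0,640,480,1; python3 - <<'E'
from rig import observe,viewer
from h import *
s=observe();im=viewer.get_image("wrist"); W=(im["camera_matrix"],im["R"],im["t"]); 
for X in [(.4759,-.1062,.0868),(.4963,-.2285,.0486),(.5001,-.2503,.0412),(.5109,-.3143,.021)]: print(proj(W,np.array(X)))
P=np.array(s["position"]);R=np.array(s["tool_rot"])
for X in [(.4963,-.2285,.0486),(.5001,-.2503,.0412),(.5109,-.3143,.021)]: print(R.T@(np.array(X)-P))
E
```

```text
[ 0.505  -0.2748  0.125 ] [ 0.4758 -0.5849 -0.1197] [-0.1385  0.0012  0.0241] 0.08546080544340019 11.05
[[ 0.9859  0.1597 -0.0494]
 [ 0.1672 -0.9419  0.2913]
 [-0.     -0.2955 -0.9554]]
[312.1437 -44.0997]
[311.9151 198.2499]
[312.1411 234.082 ]
[312.2144 328.9119]
[-0.0009 -0.0225  0.0869]
[-0.0008  0.0009  0.0875]
[-0.0008  0.0688  0.0876]
```

View pics/L7_wrist.png

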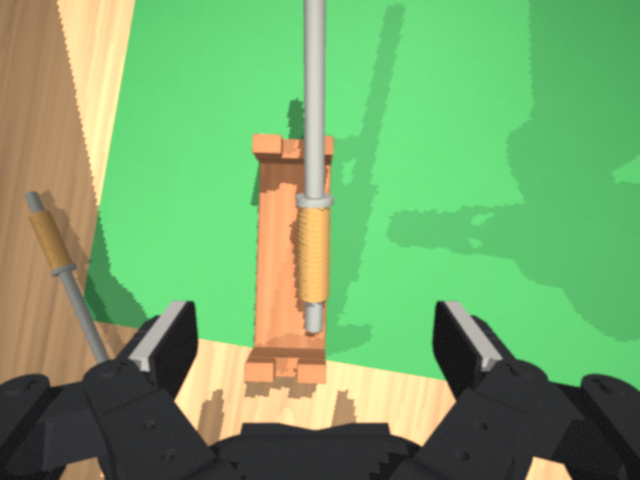

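{"api": "jog_arm", "payload": {
  "dr": [
    [0,0,0],
    [0,0,0],
    [0,0,0],
    [0,0,0],
    [0,0,0],
    [0,0,0],
    [0,0,0],
    [0,0,0],
    [0,0,0],
    [0,0,0]
  ],
  "slide": [
    [0,0.001,0.02],
    [0,0,0.025],
    [0,0,0.025],
    [0,0,0.02],
    [0,0,0.01],
    [0,0,0.01],
    [0,0,0.005],
    [0,0,0.005],
    [0,0,0],
    [0,0,0]
  ],
  "gripper": [1,1,1,1,1,1,1,1,1,1]
}}

```text
time_s: 12.15
position: [0.4995, -0.2411, 0.0105]
tool_rot: [[0.986, 0.16, -0.049], [0.167, -0.942, 0.291], [0.001, -0.295, -0.956]]
ft_force: [0.3, 0.0, 0.1]
grip_width: 0.0852
```

```bash
python3 look.py L8 wrist,0,0,640,480,1 scene,180,170,150,90,5
```

```text
[ 0.4995 -0.2411  0.0105] [0.3179 0.0386 0.146 ] [-0.1187 -0.0549  0.0257] 0.0851952519669547 12.15
[[ 0.9859  0.1599 -0.0488]
 [ 0.1672 -0.9421  0.2908]
 [ 0.0005 -0.2949 -0.9555]]
```

View pics/L8_wrist.png

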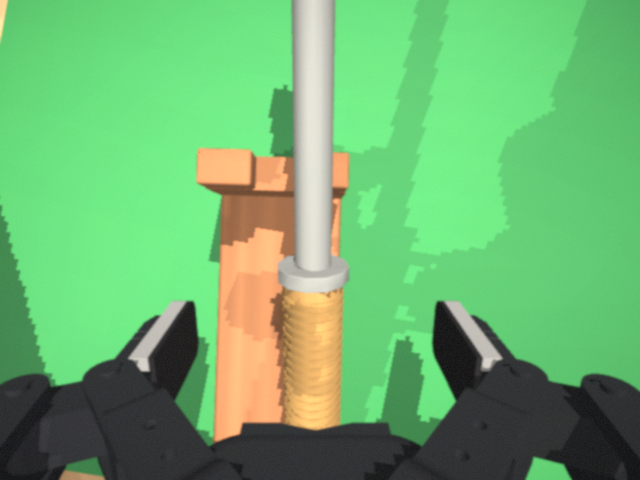

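View pics/L8_scene.png

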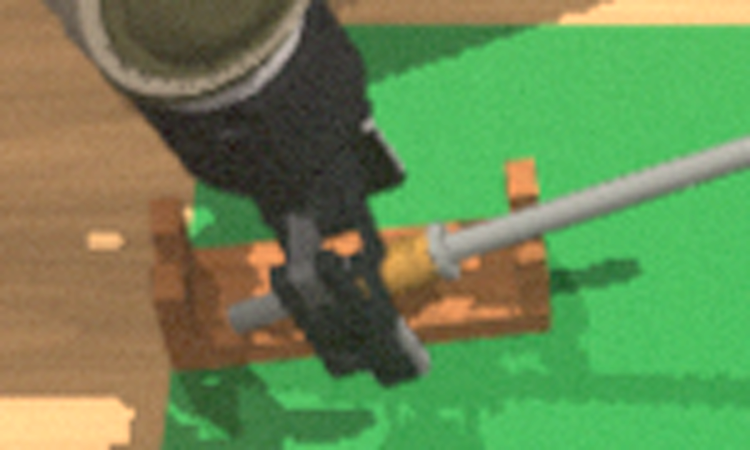

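{"api": "jog_arm", "payload": {
  "dr": [
    [0,0,0],
    [0,0,0],
    [0,0,0],
    [0,0,0],
    [0,0,0],
    [0,0,0],
    [0,0,0],
    [0,0,0],
    [0,0,0],
    [0,0,0]
  ],
  "slide": [
    [0,0,0],
    [0,0,0],
    [0,0,0],
    [0,0,0],
    [0,0,0],
    [0,0,0],
    [0,0,0],
    [0,0,0],
    [0,0,0],
    [0,0,0]
  ],
  "gripper": [-1,-1,-1,-1,-1,-1,-1,-1,-1,-1],
  "force": 60
}}

```text
time_s: 13.25
position: [0.4994, -0.2409, 0.0102]
tool_rot: [[0.986, 0.16, -0.049], [0.167, -0.942, 0.291], [0.0, -0.295, -0.955]]
ft_force: [1.0, -1.0, 2.7]
grip_width: 0.0183
```

```bash
python3 look.py L9 wrist,0,0,640,480,1
```

```text
[ 0.4994 -0.2409  0.0102] [ 0.9789 -0.9969  2.6967] [-0.1489 -0.196  -0.0634] 0.01826665598697232 13.25
[[ 0.9859  0.1598 -0.049 ]
 [ 0.1672 -0.942   0.2911]
 [ 0.0003 -0.2952 -0.9554]]
```

View pics/L9_wrist.png

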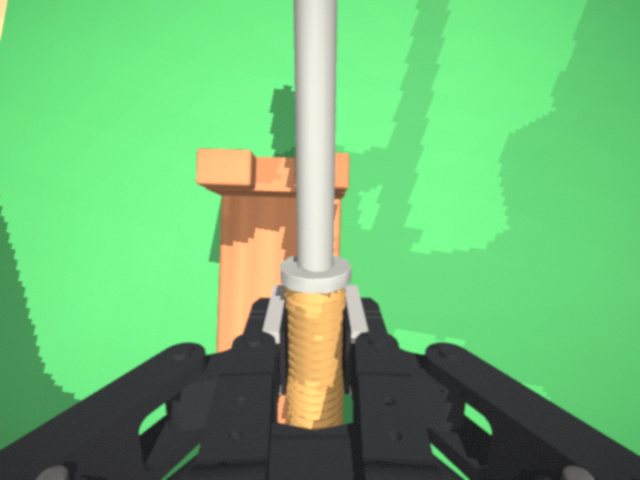

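{"api": "jog_arm", "payload": {
  "dr": [
    [0,0,0],
    [0,0,0],
    [0,0,0],
    [0,0,0],
    [0,0,0],
    [0,0,0],
    [0,0,0],
    [0,0,0],
    [0,0,0],
    [0,0,0]
  ],
  "slide": [
    [0,0,0],
    [0,-0.001,-0.003],
    [0,-0.0015,-0.005],
    [0,-0.003,-0.0096],
    [0,-0.003,-0.0096],
    [0,-0.003,-0.0096],
    [0,-0.003,-0.0096],
    [0,0,0],
    [0,0,0],
    [0,0,0]
  ],
  "gripper": [-1,-1,-1,-1,-1,-1,-1,-1,-1,-1],
  "force": 80
}}

```text
time_s: 14.3
position: [0.499, -0.2405, 0.0583]
tool_rot: [[0.986, 0.16, -0.05], [0.167, -0.942, 0.292], [-0.001, -0.296, -0.955]]
ft_force: [-0.3, -0.6, -1.9]
grip_width: 0.0181
```

```bash
python3 look.py L10 wrist,0,0,640,480,1 scene,180,150,180,110,4.4
```

```text
[ 0.499  -0.2405  0.0583] [-0.3382 -0.6003 -1.9453] [-0.2414 -0.0943 -0.0353] 0.018060257097211804 14.3
[[ 0.9859  0.1595 -0.0501]
 [ 0.1672 -0.9417  0.2919]
 [-0.0006 -0.2961 -0.9551]]
```

View pics/L10_wrist.png

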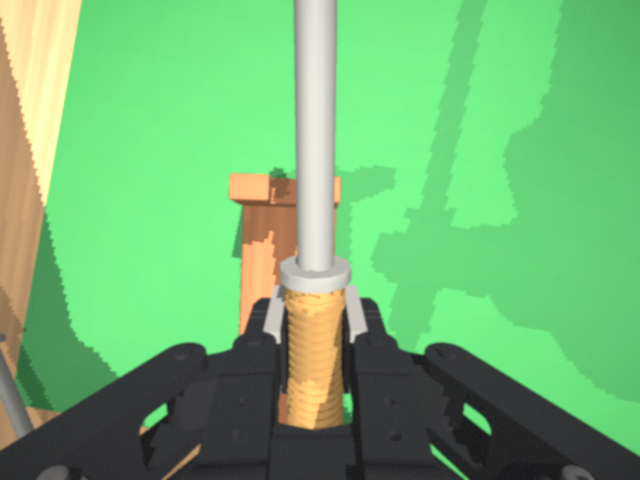

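View pics/L10_scene.png

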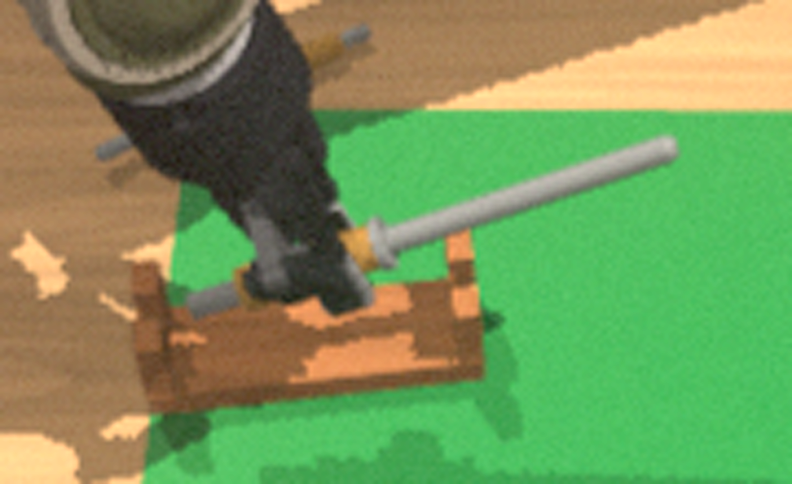

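{"api": "jog_arm", "payload": {
  "dr": [
    [-0.1,0,0],
    [-0.1,0,0],
    [-0.1,0,0],
    [0,0,0.038],
    [0,0,0],
    [0,0,0],
    [0,0,0],
    [0,0,0],
    [0,0,0],
    [0,0,0]
  ],
  "slide": [
    [0,0,0],
    [0,0,0],
    [0,0,0],
    [0,0,0],
    [0.008,-0.02,0],
    [0.01,-0.03,0],
    [0.01,-0.03,0],
    [0.01,-0.03,0],
    [0.01,-0.03,0],
    [0.009,-0.03,0]
  ],
  "gripper": [-1,-1,-1,-1,-1,-1,-1,-1,-1,-1]
}}

```text
time_s: 15.4
position: [0.5337, -0.0634, 0.0584]
tool_rot: [[0.992, 0.129, -0.001], [0.129, -0.992, 0.0], [-0.001, -0.0, -1.0]]
ft_force: [0.6, -0.5, -2.4]
grip_width: 0.0176
```

{"api": "jog_arm", "payload": {
  "dr": [
    [0,0,0],
    [0,0,0],
    [0,0,0],
    [0,0,0],
    [0,0,0],
    [0,0,0],
    [0,0,0],
    [0,0,0],
    [0,0,0],
    [0,0,0]
  ],
  "slide": [
    [0,0,0.005],
    [0,0,0.0055],
    [0,0,0],
    [0,0,0],
    [0,0,0],
    [0,0,0],
    [0,0,0],
    [0,0,0],
    [0,0,0],
    [0,0,0]
  ],
  "gripper": [-1,-1,-1,-1,-1,-1,-1,-1,-1,-1]
}}

```text
time_s: 16.4
position: [0.5337, -0.0647, 0.0482]
tool_rot: [[0.992, 0.13, 0.0], [0.13, -0.992, -0.0], [0.0, 0.0, -1.0]]
ft_force: [-0.9, 0.3, -2.6]
grip_width: 0.0175
```

```bash
python3 look.py M1 scene,320,170,220,110,3.6 wrist,0,0,640,480,1 top,100,190,230,110,3.4
```

```text
[ 0.5337 -0.0647  0.0482] [-0.8768  0.2899 -2.5569] [ 0.0134 -0.0125 -0.0351] 0.0175327316551105 16.4
[[ 0.9916  0.1297  0.    ]
 [ 0.1297 -0.9916 -0.    ]
 [ 0.      0.     -1.    ]]
```

View pics/M1_scene.png

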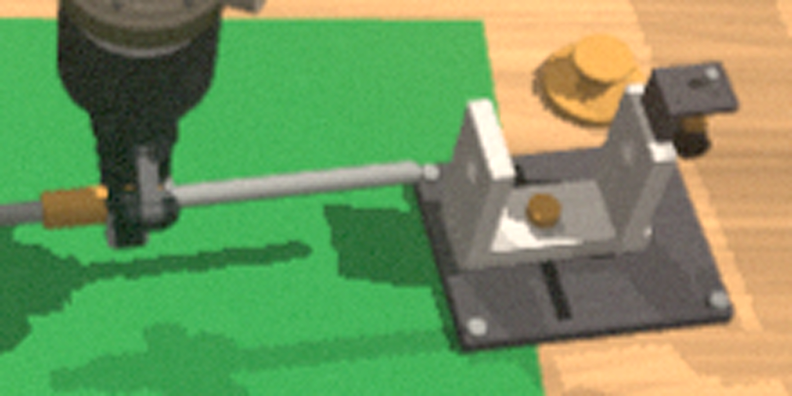

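View pics/M1_wrist.png

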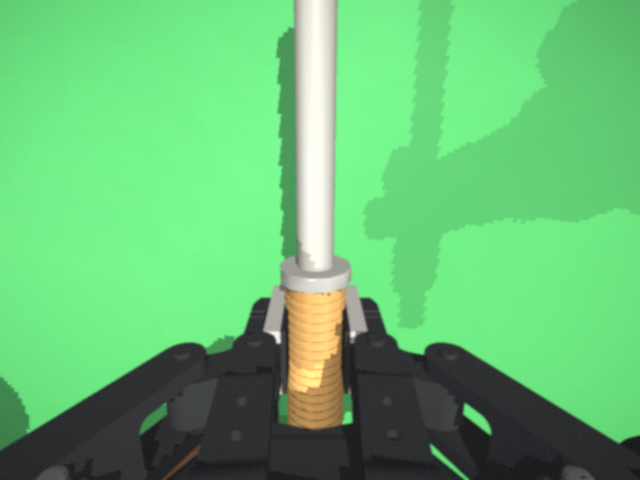

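View pics/M1_top.png

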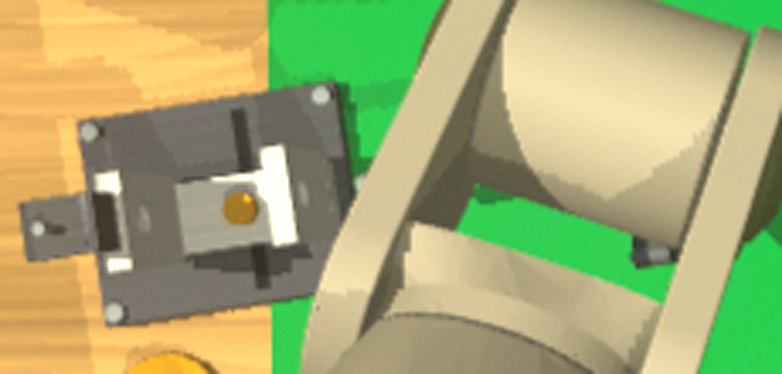

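```bash
python3 look.py M2 scene,360,190,120,60,6.6 top,180,230,60,40,10;  python3 - <<'E'
from h import *
P=np.array([.5337,-.0647,.0482]); x=np.array([.9916,.1297,0]);u=np.array([-.1297,.9916,0])
for a in (.03,.06,.09,.12,.150,.154):
    X=P+u*a+np.array([0,0,.0323]); p=proj(S,X); q=proj(T,X)
    print(a,X,"crop",((p-np.array([360,190])+.5)*6.6-.5).round(1),"top",((q-np.array([180,230])+.5)*10-.5).round(1), "dz1mm",(proj(S,X+[0,0,.001])-p)*6.6,"dx",(proj(S,X+.001*x)-p)*6.6)
H=np.array([.5099,.118,.08]); print("hole crop",(proj(S,H)-[360,190]+.5)*6.6-.5)
E
```

```text
[ 0.5338 -0.0647  0.0482] [-0.7312  0.1848 -2.2431] [ 0.0106  0.0033 -0.0291] 0.01768134288937985 16.55
[[ 0.9916  0.1297 -0.    ]
 [ 0.1297 -0.9916 -0.    ]
 [-0.      0.     -1.    ]]
0.03 [ 0.5298 -0.035   0.0805] crop [ 69.3 228.2] top [949.4  38.2] dz1mm [ 0.2443 -2.0706] dx [0.6132 2.8429]
0.06 [ 0.5259 -0.0052  0.0805] crop [173.5 217.3] top [783.5  64. ] dz1mm [ 0.3233 -2.0747] dx [0.6662 2.8315]
0.09 [0.522  0.0245 0.0805] crop [277.4 206.5] top [617.5  89.9] dz1mm [ 0.4016 -2.0787] dx [0.7188 2.8202]
0.12 [0.5181 0.0543 0.0805] crop [380.8 195.8] top [451.5 115.8] dz1mm [ 0.4792 -2.0827] dx [0.771 2.809]
0.15 [0.5142 0.084  0.0805] crop [483.8 185.1] top [285.3 141.7] dz1mm [ 0.5563 -2.0866] dx [0.8227 2.7978]
0.154 [0.5137 0.088  0.0805] crop [497.5 183.7] top [263.1 145.2] dz1mm [ 0.5665 -2.0871] dx [0.8296 2.7963]
hole crop [600.658  174.2566]
```

View pics/M2_scene.png

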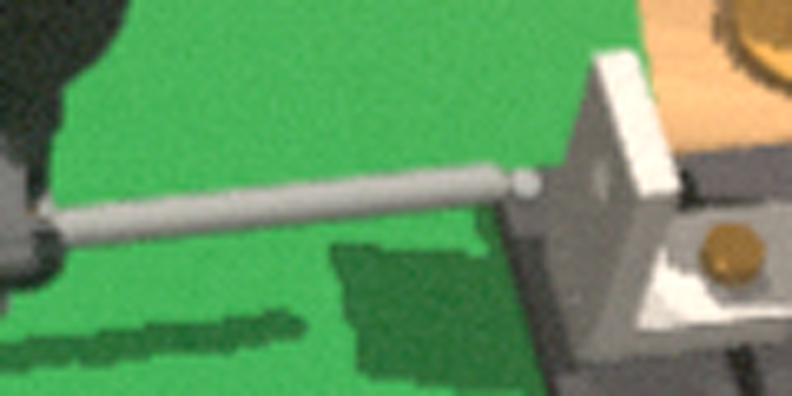

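View pics/M2_top.png

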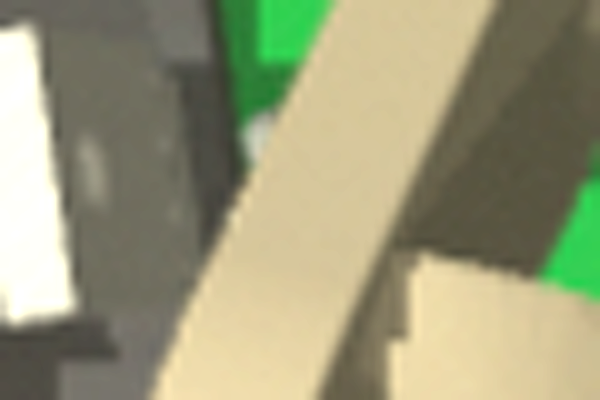

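```bash
cat > meas.py <<'E'
from rig import observe, viewer
from h import *
s=observe(); im=viewer.get_image("scene")["pixels"].astype(float)
P=np.array(s["position"]);R=np.array(s["tool_rot"]); x=R[:,0]; u=-R[:,1]
g=im[:,:,1]-(im[:,:,0]+im[:,:,2])/2   # greenness
A=[];b=[];out=[]
for a in np.arange(.045,.142,.008):
    X=P+u*a+np.array([0,0,.0323]); p=proj(S,X); c=int(round(p[0])); r=int(round(p[1]))
    col=g[r-9:r+10,c-1:c+2].mean(1); hi=(col[:4].mean()); hi2=col[-4:].mean(); lo=col[8:11].min()
    def cross(seq,h):
        th=(h+lo)/2
        for i in range(len(seq)-1):
            if seq[i]>th>=seq[i+1]: return i+(seq[i]-th)/(seq[i]-seq[i+1])
    t=cross(col,hi); bo=cross(col[::-1],hi2)
    if t is None or bo is None: continue
    top=r-9+t; bot=r+9-bo; ctr=(top+bot)/2
    # predicted row at exact column c
    X2=P+u*(a+.001)+np.array([0,0,.0323]); p2=proj(S,X2); pr=p[1]+(c-p[0])*(p2[1]-p[1])/(p2[0]-p[0])
    kz=(proj(S,X+[0,0,.001])-p)[1]
    out.append((a,ctr-pr,bot-top,(ctr-pr)/kz))
for o in out: print("%.3f drow %.2f width %.2f -> dz mm %.2f"%o)
o=np.array(out); print("fit dz(mm) at grip, slope rad:",np.polyfit(o[:,0],o[:,3]/1000,1)[::-1])
E
python3 meas.py
```

```text
0.045 drow -0.21 width 6.59 -> dz mm 0.66
0.053 drow -0.21 width 6.47 -> dz mm 0.66
0.061 drow -0.24 width 6.47 -> dz mm 0.77
0.069 drow -0.20 width 6.39 -> dz mm 0.64
0.077 drow -0.21 width 6.48 -> dz mm 0.68
0.085 drow -0.28 width 6.51 -> dz mm 0.88
0.093 drow -0.29 width 6.39 -> dz mm 0.92
0.101 drow -0.28 width 6.40 -> dz mm 0.88
0.109 drow -0.41 width 5.97 -> dz mm 1.29
0.117 drow -0.38 width 6.38 -> dz mm 1.20
0.125 drow -0.37 width 6.23 -> dz mm 1.16
0.133 drow -0.35 width 6.34 -> dz mm 1.11
0.141 drow -0.29 width 6.38 -> dz mm 0.92
fit dz(mm) at grip, slope rad: [0.0004 0.0056]
```

{"api": "jog_arm", "payload": {
  "dr": [
    [-0.0056,0,0],
    [0,0,0],
    [0,0,0],
    [0,0,0],
    [0,0,0],
    [0,0,0],
    [0,0,0],
    [0,0,0],
    [0,0,0],
    [0,0,0]
  ],
  "slide": [
    [0,0,0.0007],
    [0,-0.006,0],
    [0,-0.008,0],
    [0,-0.006,0],
    [0,-0.003,0],
    [0,-0.002,0],
    [0,0,0],
    [0,0,0],
    [0,0,0],
    [0,0,0]
  ],
  "gripper": [-1,-1,-1,-1,-1,-1,-1,-1,-1,-1]
}}

```text
time_s: 17.7
position: [0.5305, -0.0401, 0.0473]
tool_rot: [[0.992, 0.129, 0.001], [0.129, -0.992, -0.006], [-0.0, 0.006, -1.0]]
ft_force: [-0.7, -0.8, -2.2]
grip_width: 0.0176
```

```bash
python3 meas.py; python3 look.py M3 scene,390,180,90,60,8.8 top,160,220,80,60,9; python3 - <<'E'
from rig import observe
from h import *
s=observe();P=np.array(s["position"]);R=np.array(s["tool_rot"])
N=P+R@np.array([0,-.154,-.0323]);H=np.array([.5099,.118,.08])
print(N,(H-N)@R)
print("nose S",(proj(S,N)-[390,180]+.5)*8.8-.5,"hole S",(proj(S,H)-[390,180]+.5)*8.8-.5)
print("nose T",(proj(T,N)-[160,220]+.5)*9-.5,"hole T",(proj(T,H)-[160,220]+.5)*9-.5)
E
```

```text
0.045 drow -0.24 width 6.62 -> dz mm 0.77
0.053 drow -0.24 width 6.47 -> dz mm 0.75
0.061 drow -0.23 width 6.58 -> dz mm 0.74
0.069 drow -0.26 width 6.43 -> dz mm 0.82
0.077 drow -0.29 width 6.41 -> dz mm 0.91
0.085 drow -0.48 width 6.06 -> dz mm 1.54
0.093 drow -0.42 width 6.05 -> dz mm 1.33
0.101 drow -0.32 width 6.41 -> dz mm 1.03
0.109 drow -0.31 width 6.28 -> dz mm 1.00
0.117 drow -0.29 width 6.37 -> dz mm 0.94
0.125 drow -0.10 width 6.79 -> dz mm 0.30
0.133 drow 2.11 width 11.19 -> dz mm -6.67
fit dz(mm) at grip, slope rad: [ 0.0035 -0.0365]
[ 0.5305 -0.0401  0.0474] [-0.6667 -0.0446 -2.5859] [-0.0228 -0.0159  0.0157] 0.01761642007394049 17.75
[[ 0.9916  0.1294  0.0008]
 [ 0.1294 -0.9916 -0.0056]
 [ 0.      0.0056 -1.    ]]
[0.5106 0.1129 0.0788] [ 0.     -0.0052 -0.0012]
nose S [512.4969 326.2057] hole S [537.044  320.5088]
nose T [293.9773 239.8564] hole T [266.5049 243.707 ]
```

View pics/M3_scene.png

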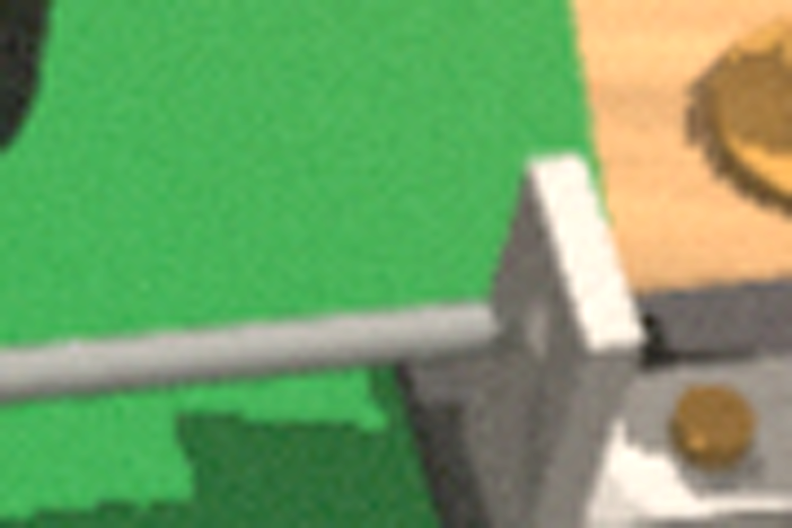

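View pics/M3_top.png

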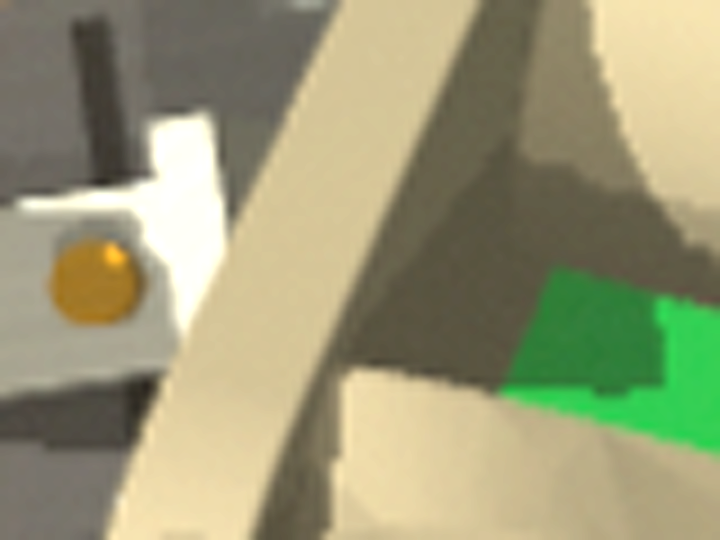

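{"api": "jog_arm", "payload": {
  "dr": [
    [0,0,0],
    [0,0,0],
    [0,0,0],
    [0,0,0],
    [0,0,0],
    [0,0,0],
    [0,0,0],
    [0,0,0],
    [0,0,0],
    [0,0,0]
  ],
  "slide": [
    [0,-0.001,0],
    [0,-0.001,0],
    [0,-0.001,0],
    [0,-0.001,0],
    [0,-0.001,0],
    [0,-0.001,0],
    [0,0,0],
    [0,0,0],
    [0,0,0],
    [0,0,0]
  ],
  "gripper": [-1,-1,-1,-1,-1,-1,-1,-1,-1,-1]
}}

```text
time_s: 18.85
position: [0.5297, -0.034, 0.0473]
tool_rot: [[0.992, 0.13, 0.001], [0.13, -0.992, -0.006], [0.0, 0.006, -1.0]]
ft_force: [-0.1, 0.4, -1.9]
grip_width: 0.0178
```

{"api": "jog_arm", "payload": {
  "dr": [
    [0,0,0],
    [0,0,0],
    [0,0,0],
    [0,0,0],
    [0,0,0],
    [0,0,0],
    [0,0,0],
    [0,0,0],
    [0,0,0],
    [0,0,0]
  ],
  "slide": [
    [0,-0.001,0],
    [0,-0.001,0],
    [0,-0.001,0],
    [0,0,0],
    [0,0,0],
    [0,0,0],
    [0,0,0],
    [0,0,0],
    [0,0,0],
    [0,0,0]
  ],
  "gripper": [-1,-1,-1,-1,-1,-1,-1,-1,-1,-1]
}}

```text
time_s: 19.85
position: [0.5293, -0.031, 0.0473]
tool_rot: [[0.992, 0.13, 0.001], [0.13, -0.992, -0.006], [0.0, 0.006, -1.0]]
ft_force: [-0.2, 0.2, -2.4]
grip_width: 0.0175
```

```bash
python3 look.py M4 scene,390,180,90,60,8.8
```

```text
[ 0.5293 -0.031   0.0473] [-0.2022  0.2214 -2.4471] [ 0.0399 -0.002  -0.0079] 0.017549543863525707 19.85
[[ 0.9916  0.1297  0.0008]
 [ 0.1297 -0.9915 -0.0056]
 [ 0.      0.0056 -1.    ]]
```

View pics/M4_scene.png

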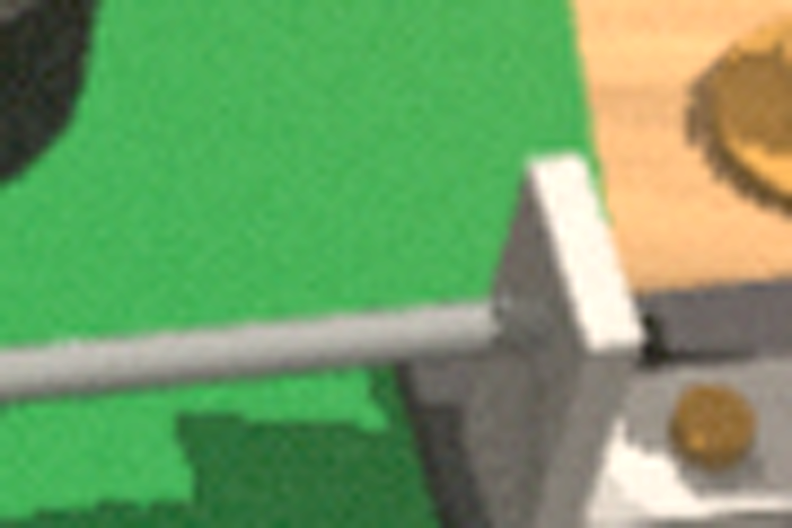

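{"api": "jog_arm", "payload": {
  "dr": [
    [0,0,0],
    [0,0,0],
    [0,0,0],
    [0,0,0],
    [0,0,0],
    [0,0,0],
    [0,0,0],
    [0,0,0],
    [0,0,0],
    [0,0,0]
  ],
  "slide": [
    [0,-0.001,0],
    [0,-0.001,0],
    [0,-0.001,0],
    [0,0,0],
    [0,0,0],
    [0,0,0],
    [0,0,0],
    [0,0,0],
    [0,0,0],
    [0,0,0]
  ],
  "gripper": [-1,-1,-1,-1,-1,-1,-1,-1,-1,-1]
}}

```text
time_s: 20.9
position: [0.529, -0.028, 0.0473]
tool_rot: [[0.992, 0.13, 0.001], [0.13, -0.992, -0.006], [-0.0, 0.006, -1.0]]
ft_force: [-0.4, 0.1, -1.3]
grip_width: 0.0178
```

{"api": "jog_arm", "payload": {
  "dr": [
    [0,0,0],
    [0,0,0],
    [0,0,0],
    [0,0,0],
    [0,0,0],
    [0,0,0],
    [0,0,0],
    [0,0,0],
    [0,0,0],
    [0,0,0]
  ],
  "slide": [
    [0,-0.001,0],
    [0,-0.001,0],
    [0,-0.001,0],
    [0,-0.001,0],
    [0,0,0],
    [0,0,0],
    [0,0,0],
    [0,0,0],
    [0,0,0],
    [0,0,0]
  ],
  "gripper": [-1,-1,-1,-1,-1,-1,-1,-1,-1,-1]
}}

```text
time_s: 21.9
position: [0.5284, -0.0241, 0.0473]
tool_rot: [[0.992, 0.13, 0.001], [0.13, -0.992, -0.006], [-0.0, 0.006, -1.0]]
ft_force: [-0.3, -0.3, -1.8]
grip_width: 0.0174
```

```bash
python3 look.py M5 scene,390,180,90,60,8.8
```

```text
[ 0.5284 -0.0241  0.0473] [-0.333  -0.308  -1.8334] [ 0.002  -0.0132  0.0408] 0.01738825816631323 21.9
[[ 0.9916  0.1295  0.0007]
 [ 0.1295 -0.9916 -0.0056]
 [-0.      0.0056 -1.    ]]
```

View pics/M5_scene.png

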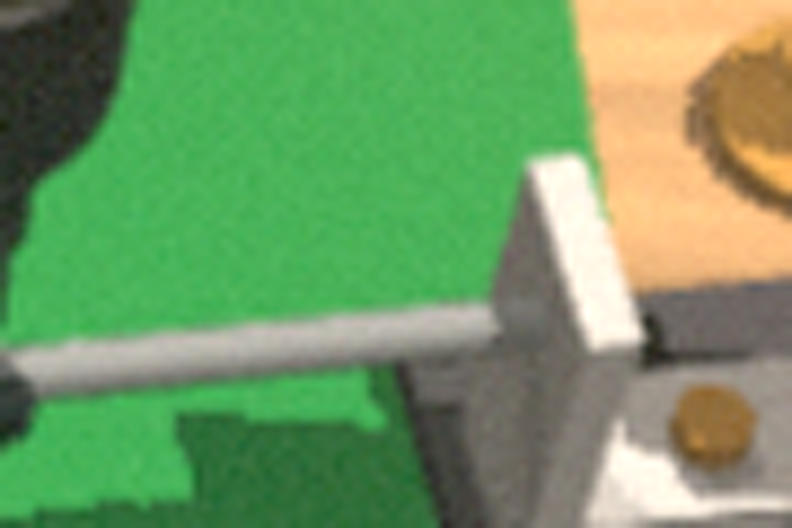

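{"api": "jog_arm", "payload": {
  "dr": [
    [0,0,0],
    [0,0,0],
    [0,0,0],
    [0,0,0],
    [0,0,0],
    [0,0,0],
    [0,0,0],
    [0,0,0],
    [0,0,0],
    [0,0,0]
  ],
  "slide": [
    [0,-0.001,0],
    [0,-0.001,0],
    [0,-0.001,0],
    [0,-0.001,0],
    [0,-0.001,0],
    [0,-0.001,0],
    [0,-0.001,0],
    [0,-0.001,0],
    [0,0,0],
    [0,0,0]
  ],
  "gripper": [-1,-1,-1,-1,-1,-1,-1,-1,-1,-1]
}}

```text
time_s: 22.95
position: [0.5274, -0.0161, 0.0472]
tool_rot: [[0.992, 0.13, 0.001], [0.13, -0.992, -0.006], [-0.0, 0.006, -1.0]]
ft_force: [-0.1, 0.1, -2.5]
grip_width: 0.018
```

{"api": "jog_arm", "payload": {
  "dr": [
    [0,0,0],
    [0,0,0],
    [0,0,0],
    [0,0,0],
    [0,0,0],
    [0,0,0],
    [0,0,0],
    [0,0,0],
    [0,0,0],
    [0,0,0]
  ],
  "slide": [
    [0,-0.0015,0],
    [0,-0.0015,0],
    [0,-0.0015,0],
    [0,-0.0015,0],
    [0,-0.0015,0],
    [0,-0.0015,0],
    [0,-0.0015,0],
    [0,-0.0015,0],
    [0,0,0],
    [0,0,0]
  ],
  "gripper": [-1,-1,-1,-1,-1,-1,-1,-1,-1,-1]
}}

```text
time_s: 23.95
position: [0.5258, -0.0042, 0.0472]
tool_rot: [[0.992, 0.13, 0.001], [0.13, -0.992, -0.006], [0.0, 0.006, -1.0]]
ft_force: [0.1, -1.0, -2.3]
grip_width: 0.0176
```

```bash
python3 look.py M6 scene,390,160,150,100,5.2 top,100,200,120,100,6 wrist,0,0,640,480,1
```

```text
[ 0.5258 -0.0042  0.0472] [ 0.1357 -1.0055 -2.2646] [ 0.0318  0.0296 -0.0153] 0.01756449065085059 23.95
[[ 0.9916  0.1297  0.0008]
 [ 0.1297 -0.9915 -0.0056]
 [ 0.      0.0056 -1.    ]]
```

View pics/M6_scene.png

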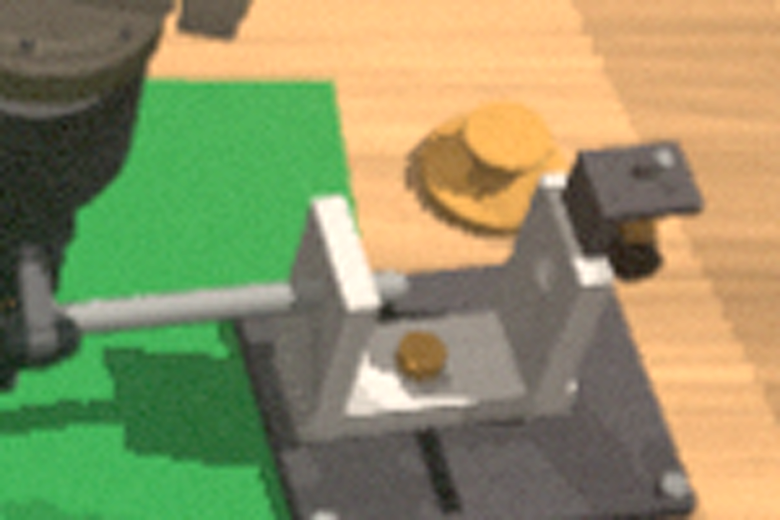

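View pics/M6_top.png

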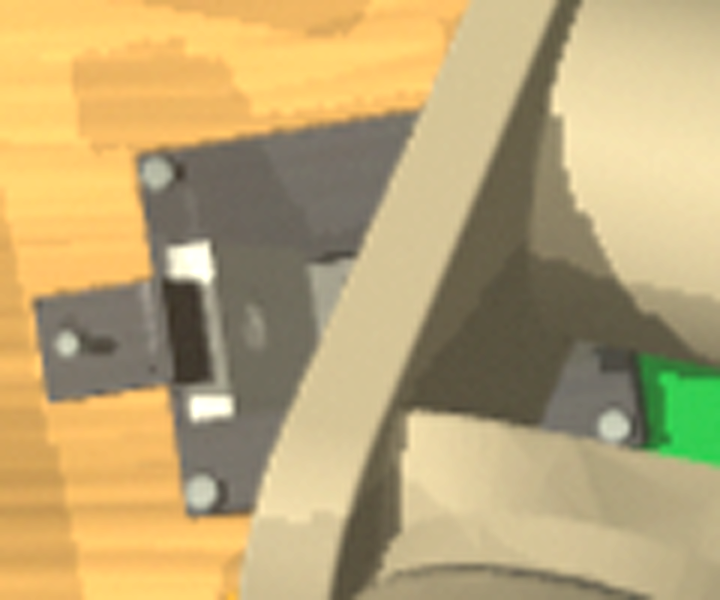

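View pics/M6_wrist.png

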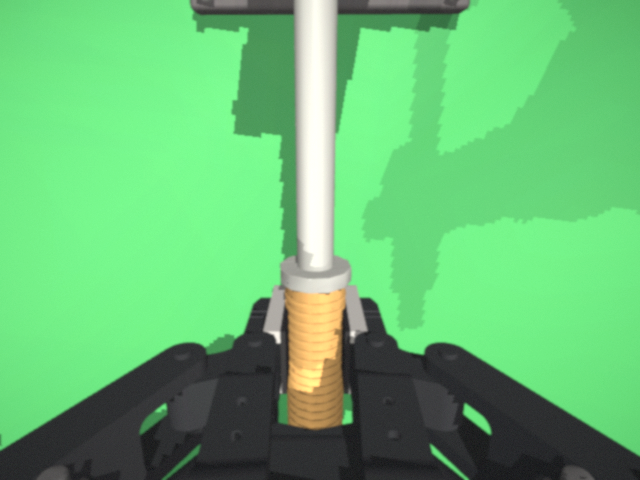

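{"api": "jog_arm", "payload": {
  "dr": [
    [0,0,0],
    [0,0,0],
    [0,0,0],
    [0,0,0],
    [0,0,0],
    [0,0,0],
    [0,0,0],
    [0,0,0],
    [0,0,0],
    [0,0,0]
  ],
  "slide": [
    [0,-0.002,0],
    [0,-0.003,0],
    [0,-0.003,0],
    [0,-0.003,0],
    [0,-0.003,0],
    [0,-0.003,0],
    [0,-0.003,0],
    [0,-0.003,0],
    [0,-0.002,0],
    [0,0,0]
  ],
  "gripper": [-1,-1,-1,-1,-1,-1,-1,-1,-1,-1]
}}

```text
time_s: 25.1
position: [0.5226, 0.0208, 0.047]
tool_rot: [[0.992, 0.13, 0.001], [0.13, -0.992, -0.006], [-0.0, 0.006, -1.0]]
ft_force: [-0.1, -0.0, -2.3]
grip_width: 0.0182
```

{"api": "jog_arm", "payload": {
  "dr": [
    [0,0,0],
    [0,0,0],
    [0,0,0],
    [0,0,0],
    [0,0,0],
    [0,0,0],
    [0,0,0],
    [0,0,0],
    [0,0,0],
    [0,0,0]
  ],
  "slide": [
    [0,-0.002,0],
    [0,-0.003,0],
    [0,-0.003,0],
    [0,-0.003,0],
    [0,-0.003,0],
    [0,-0.003,0],
    [0,-0.003,0],
    [0,-0.003,0],
    [0,-0.002,0],
    [0,0,0]
  ],
  "gripper": [-1,-1,-1,-1,-1,-1,-1,-1,-1,-1]
}}

```text
time_s: 26.1
position: [0.5193, 0.0456, 0.0469]
tool_rot: [[0.992, 0.13, 0.001], [0.13, -0.992, -0.006], [-0.0, 0.006, -1.0]]
ft_force: [-0.6, -0.2, -2.4]
grip_width: 0.0176
```

```bash
python3 look.py M7 scene,390,160,150,100,5.2 wrist,0,0,640,480,1
```

```text
[0.5193 0.0456 0.0469] [-0.6264 -0.2315 -2.3731] [-0.0237  0.0226  0.0258] 0.01760875835294364 26.1
[[ 0.9915  0.13    0.0007]
 [ 0.13   -0.9915 -0.0056]
 [-0.0001  0.0056 -1.    ]]
```

View pics/M7_scene.png

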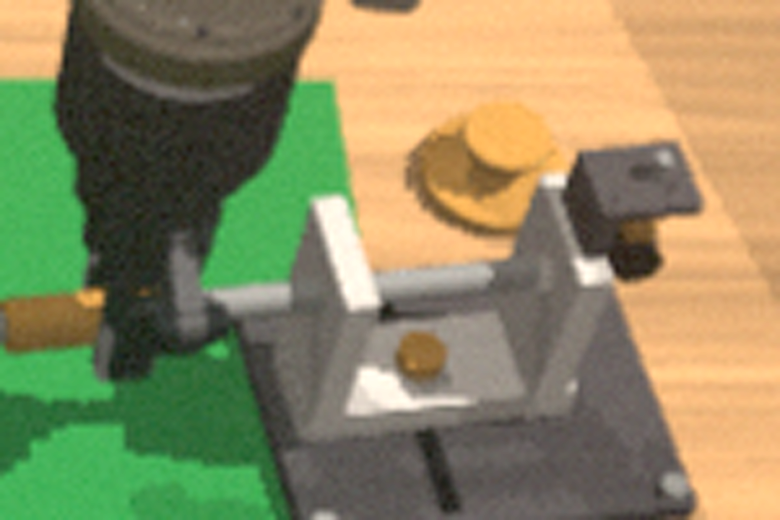

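View pics/M7_wrist.png

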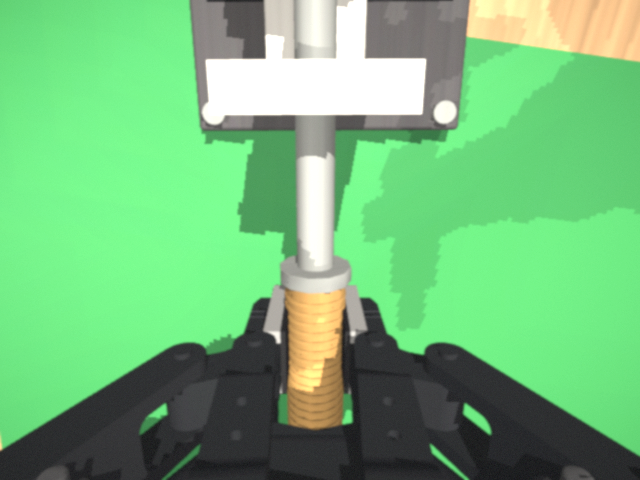

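{"api": "jog_arm", "payload": {
  "dr": [
    [0,0,0],
    [0,0,0],
    [0,0,0],
    [0,0,0],
    [0,0,0],
    [0,0,0],
    [0,0,0],
    [0,0,0],
    [0,0,0],
    [0,0,0]
  ],
  "slide": [
    [0,-0.001,-0.0003],
    [0,-0.002,0],
    [0,-0.002,0],
    [0,-0.002,0],
    [0,-0.001,0],
    [0,-0.001,0],
    [0,-0.001,0],
    [0,-0.001,0],
    [0,-0.001,0],
    [0,0,0]
  ],
  "gripper": [-1,-1,-1,-1,-1,-1,-1,-1,-1,-1]
}}

```text
time_s: 27.2
position: [0.5178, 0.0574, 0.0471]
tool_rot: [[0.992, 0.13, 0.001], [0.13, -0.992, -0.006], [0.0, 0.006, -1.0]]
ft_force: [0.3, -0.5, -2.3]
grip_width: 0.0179
```

{"api": "jog_arm", "payload": {
  "dr": [
    [0,0,0],
    [0,0,0],
    [0,0,0],
    [0,0,0],
    [0,0,0],
    [0,0,0],
    [0,0,0],
    [0,0,0],
    [0,0,0],
    [0,0,0]
  ],
  "slide": [
    [0,-0.001,0],
    [0,-0.001,0],
    [0,-0.001,0],
    [0,-0.001,0],
    [0,0,0],
    [0,0,0],
    [0,0,0],
    [0,0,0],
    [0,0,0],
    [0,0,0]
  ],
  "gripper": [-1,-1,-1,-1,-1,-1,-1,-1,-1,-1]
}}

```text
time_s: 28.2
position: [0.5173, 0.0612, 0.0471]
tool_rot: [[0.992, 0.13, 0.001], [0.13, -0.992, -0.006], [0.0, 0.006, -1.0]]
ft_force: [-0.3, 1.3, -2.1]
grip_width: 0.0176
```

{"api": "jog_arm", "payload": {
  "dr": [
    [0,0,0],
    [0,0,0],
    [0,0,0],
    [0,0,0],
    [0,0,0],
    [0,0,0],
    [0,0,0],
    [0,0,0],
    [0,0,0],
    [0,0,0]
  ],
  "slide": [
    [0,-0.001,0],
    [0,-0.001,0],
    [0,-0.001,0],
    [0,-0.001,0],
    [0,-0.001,0],
    [0,-0.001,0],
    [0,-0.001,0],
    [0,0,0],
    [0,0,0],
    [0,0,0]
  ],
  "gripper": [-1,-1,-1,-1,-1,-1,-1,-1,-1,-1]
}}

```text
time_s: 29.2
position: [0.5164, 0.0681, 0.047]
tool_rot: [[0.992, 0.13, 0.001], [0.13, -0.992, -0.006], [-0.0, 0.006, -1.0]]
ft_force: [0.3, -0.2, -2.0]
grip_width: 0.018
```

```bash
python3 look.py M8 scene,390,160,150,100,5.2 wrist,0,0,640,480,1
```

```text
[0.5164 0.0681 0.047 ] [ 0.3123 -0.2353 -2.0178] [ 0.0017 -0.0247 -0.0452] 0.01801743547391842 29.2
[[ 0.9916  0.1296  0.0007]
 [ 0.1296 -0.9916 -0.0056]
 [-0.      0.0056 -1.    ]]
```

View pics/M8_scene.png

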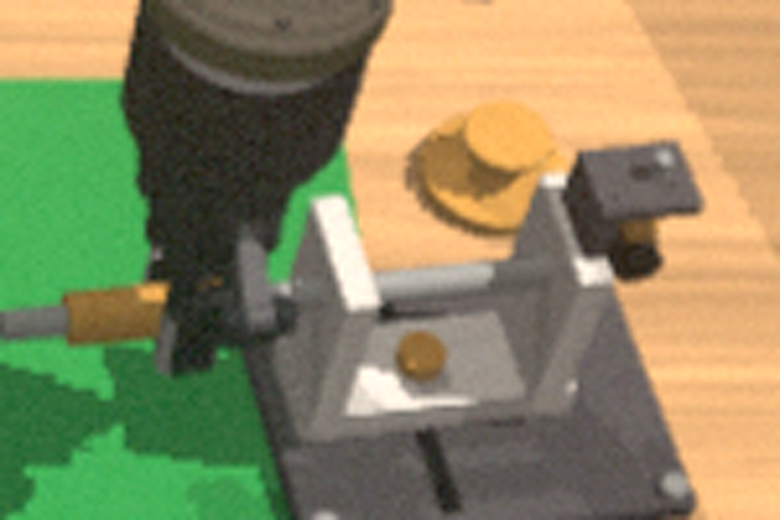

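View pics/M8_wrist.png

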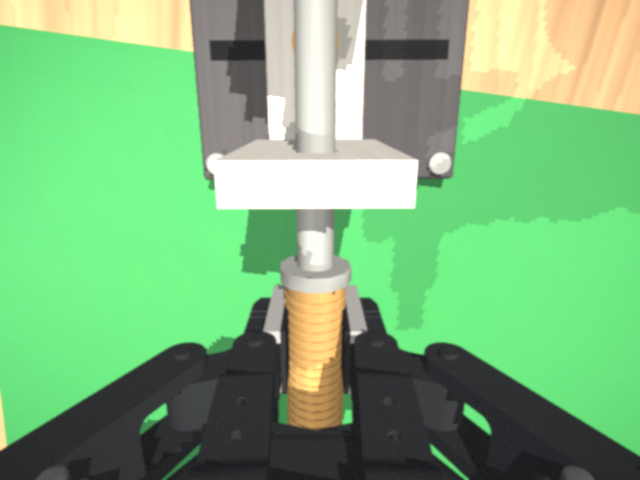

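{"api": "jog_arm", "payload": {
  "dr": [
    [0,0,0],
    [0,0,0],
    [0,0,0],
    [0,0,0],
    [0,0,0],
    [0,0,0],
    [0,0,0],
    [0,0,0],
    [0,0,0],
    [0,0,0]
  ],
  "slide": [
    [0,-0.001,0],
    [0,-0.001,0],
    [0,-0.001,0],
    [0,-0.001,0],
    [0,-0.001,0],
    [0,-0.001,0],
    [0,-0.001,0],
    [0,0,0],
    [0,0,0],
    [0,0,0]
  ],
  "gripper": [-1,-1,-1,-1,-1,-1,-1,-1,-1,-1]
}}

```text
time_s: 30.3
position: [0.5154, 0.075, 0.047]
tool_rot: [[0.992, 0.13, 0.001], [0.13, -0.992, -0.006], [-0.0, 0.006, -1.0]]
ft_force: [0.1, -2.0, -1.3]
grip_width: 0.0176
```

{"api": "jog_arm", "payload": {
  "dr": [
    [0,0,0],
    [0,0,0],
    [0,0,0],
    [0,0,0],
    [0,0,0],
    [0,0,0],
    [0,0,0],
    [0,0,0],
    [0,0,0],
    [0,0,0]
  ],
  "slide": [
    [0,-0.001,0],
    [0,-0.001,0],
    [0,-0.001,0],
    [0,-0.001,0],
    [0,0,0],
    [0,0,0],
    [0,0,0],
    [0,0,0],
    [0,0,0],
    [0,0,0]
  ],
  "gripper": [-1,-1,-1,-1,-1,-1,-1,-1,-1,-1]
}}

```text
time_s: 31.3
position: [0.5149, 0.0793, 0.047]
tool_rot: [[0.992, 0.13, 0.001], [0.13, -0.992, -0.005], [-0.0, 0.005, -1.0]]
ft_force: [-0.4, -0.5, -1.2]
grip_width: 0.0175
```

```bash
python3 look.py M9 scene,390,160,150,100,5.2 wrist,0,0,640,480,1
```

```text
[0.5149 0.0793 0.047 ] [-0.3578 -0.4602 -1.2084] [0.0533 0.0096 0.0288] 0.017498288932977103 31.3
[[ 0.9916  0.1296  0.0006]
 [ 0.1296 -0.9916 -0.0052]
 [-0.      0.0052 -1.    ]]
```

View pics/M9_scene.png

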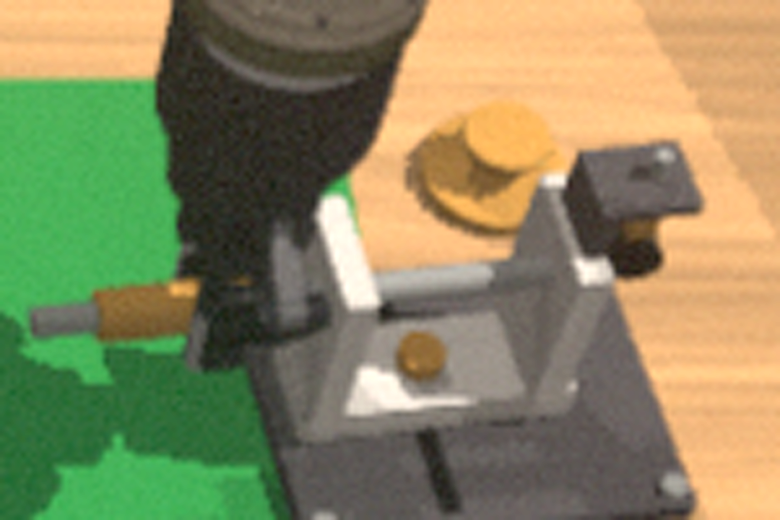

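View pics/M9_wrist.png

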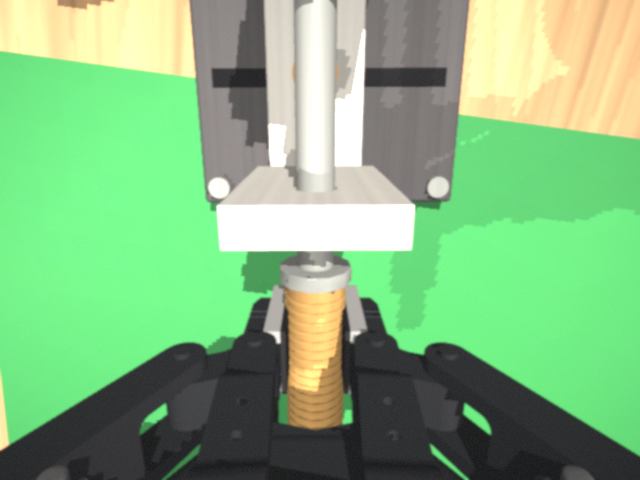

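{"api": "jog_arm", "payload": {
  "dr": [
    [0,0,0],
    [0,0,0],
    [0,0,0],
    [0,0,0],
    [0,0,0],
    [0,0,0],
    [0,0,0],
    [0,0,0],
    [0,0,0],
    [0,0,0]
  ],
  "slide": [
    [0,-0.001,0],
    [0,-0.001,0],
    [0,-0.001,0],
    [0,-0.001,0],
    [0,-0.001,0],
    [0,-0.001,0],
    [0,-0.001,0],
    [0,-0.001,0],
    [0,0,0],
    [0,0,0]
  ],
  "gripper": [-1,-1,-1,-1,-1,-1,-1,-1,-1,-1]
}}

```text
time_s: 32.4
position: [0.5138, 0.0873, 0.0469]
tool_rot: [[0.992, 0.13, 0.001], [0.13, -0.992, -0.005], [-0.0, 0.005, -1.0]]
ft_force: [-0.5, -0.9, -0.8]
grip_width: 0.0183
```

{"api": "jog_arm", "payload": {
  "dr": [
    [0,0,0],
    [0,0,0],
    [0,0,0],
    [0,0,0],
    [0,0,0],
    [0,0,0],
    [0,0,0],
    [0,0,0],
    [0,0,0],
    [0,0,0]
  ],
  "slide": [
    [0,-0.001,0],
    [0,-0.001,0],
    [0,-0.001,0],
    [0,-0.001,0],
    [0,0,0],
    [0,0,0],
    [0,0,0],
    [0,0,0],
    [0,0,0],
    [0,0,0]
  ],
  "gripper": [-1,-1,-1,-1,-1,-1,-1,-1,-1,-1]
}}

```text
time_s: 33.4
position: [0.5134, 0.0912, 0.0469]
tool_rot: [[0.992, 0.13, 0.001], [0.13, -0.992, -0.005], [-0.0, 0.005, -1.0]]
ft_force: [0.0, -1.1, -1.5]
grip_width: 0.0173
```

```bash
python3 look.py M10 scene,390,160,150,100,5.2 wrist,0,0,640,480,1
```

```text
[0.5134 0.0912 0.0469] [ 0.0489 -1.0785 -1.4739] [-0.0353 -0.0017 -0.0278] 0.01733966461395839 33.4
[[ 0.9916  0.1296  0.0007]
 [ 0.1296 -0.9916 -0.0052]
 [-0.      0.0052 -1.    ]]
```

View pics/M10_scene.png

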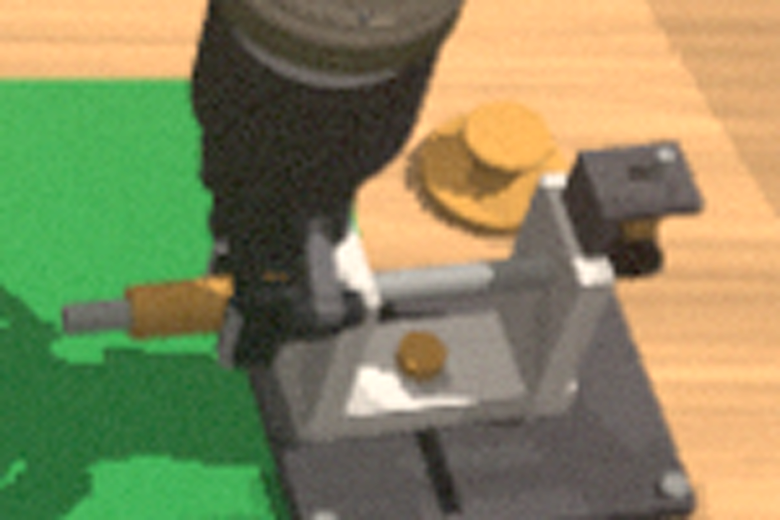

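View pics/M10_wrist.png

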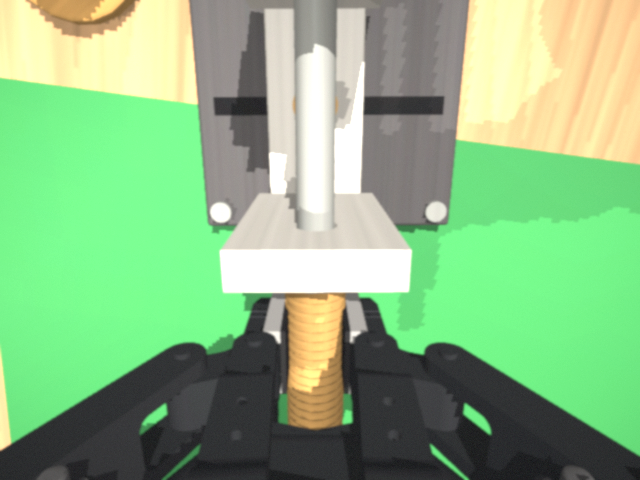

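{"api": "jog_arm", "payload": {
  "dr": [
    [0,0,0],
    [0,0,0],
    [0,0,0],
    [0,0,0],
    [0,0,0],
    [0,0,0],
    [0,0,0],
    [0,0,0],
    [0,0,0],
    [0,0,0]
  ],
  "slide": [
    [0,-0.001,0],
    [0,-0.001,0],
    [0,0,0],
    [0,0,0],
    [0,0,0],
    [0,0,0],
    [0,0,0],
    [0,0,0],
    [0,0,0],
    [0,0,0]
  ],
  "gripper": [-1,-1,-1,-1,-1,-1,-1,-1,-1,-1]
}}

```text
time_s: 34.5
position: [0.5132, 0.0929, 0.0469]
tool_rot: [[0.992, 0.13, 0.001], [0.13, -0.992, -0.006], [0.0, 0.006, -1.0]]
ft_force: [-0.2, -5.0, -0.2]
grip_width: 0.0175
```

{"api": "jog_arm", "payload": {
  "dr": [
    [0,0,0],
    [0,0,0],
    [0,0,0],
    [0,0,0],
    [0,0,0],
    [0,0,0],
    [0,0,0],
    [0,0,0],
    [0,0,0],
    [0,0,0]
  ],
  "slide": [
    [0,-0.001,0],
    [0,0,0],
    [0,0,0],
    [0,0,0],
    [0,0,0],
    [0,0,0],
    [0,0,0],
    [0,0,0],
    [0,0,0],
    [0,0,0]
  ],
  "gripper": [-1,-1,-1,-1,-1,-1,-1,-1,-1,-1]
}}

```text
time_s: 35.5
position: [0.5132, 0.0929, 0.0469]
tool_rot: [[0.992, 0.13, 0.001], [0.13, -0.992, -0.007], [-0.0, 0.007, -1.0]]
ft_force: [-0.5, -11.0, -1.8]
grip_width: 0.0177
```

```bash
python3 look.py M11 scene,390,190,90,60,8.8 wrist,200,180,240,260,2.3; python3 - <<'E'
from h import *
H=np.array([.5099,.118,.08]);u=np.array([-.1297,.9916,0])
for d in (-.092,-.088): print(d,(proj(S,H+u*d)-[390,190]+.5)*8.8-.5)
E
```

```text
[0.5132 0.0929 0.0469] [ -0.5287 -10.9747  -1.7766] [-1.6804  0.0512  0.1053] 0.017704365691529222 35.5
[[ 0.9915  0.1297  0.0009]
 [ 0.1297 -0.9915 -0.0074]
 [-0.0001  0.0074 -1.    ]]
-0.092 [116.1207 276.2401]
-0.088 [134.5296 274.3275]
```

View pics/M11_scene.png

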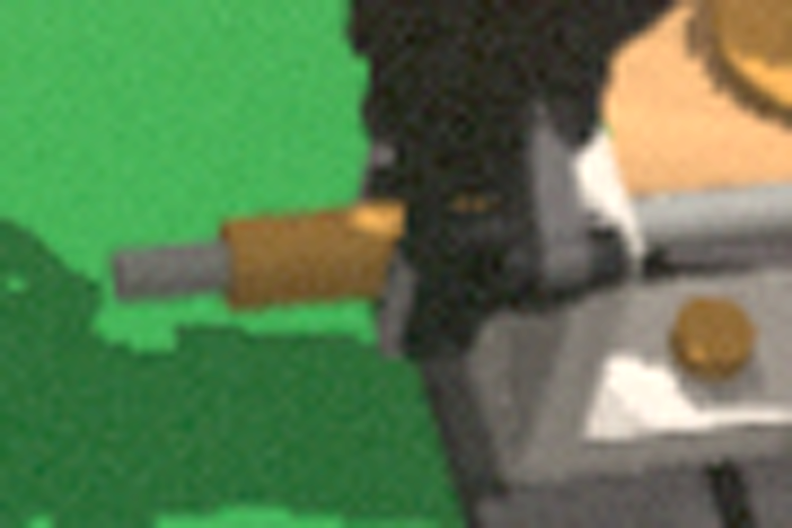

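View pics/M11_wrist.png

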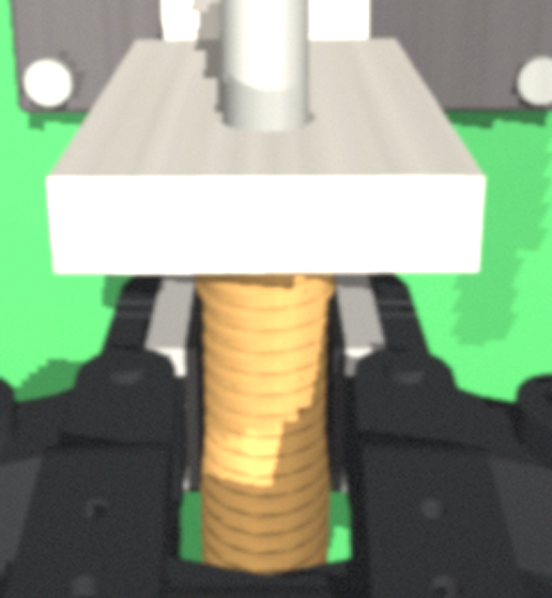

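{"api": "jog_arm", "payload": {
  "dr": [
    [0,0,0],
    [0,0,0],
    [0,0,0],
    [0,0,0],
    [0,0,0],
    [0,0,0],
    [0,0,0],
    [0,0,0],
    [0,0,0],
    [0,0,0]
  ],
  "slide": [
    [0,0.001,0],
    [0,0,0],
    [0,0,0],
    [0,0,0],
    [0,0,0],
    [0,0,0],
    [0,0,0],
    [0,0,0],
    [0,0,0],
    [0,0,0]
  ],
  "gripper": [-1,-1,-1,-0.4,-0.3,0,0.3,0.6,1,1]
}}

```text
time_s: 36.6
position: [0.5131, 0.093, 0.0469]
tool_rot: [[0.992, 0.13, 0.001], [0.13, -0.992, -0.005], [-0.0, 0.006, -1.0]]
ft_force: [0.3, 0.4, 0.1]
grip_width: 0.0852
```

```bash
python3 look.py M12 scene,390,190,90,60,8.8 wrist,0,0,640,480,1
```

```text
[0.5131 0.093  0.0469] [0.3109 0.4315 0.1163] [-0.0039  0.0146  0.0321] 0.08515677260296453 36.6
[[ 0.9916  0.1296  0.0007]
 [ 0.1296 -0.9916 -0.0055]
 [-0.      0.0055 -1.    ]]
```

View pics/M12_scene.png

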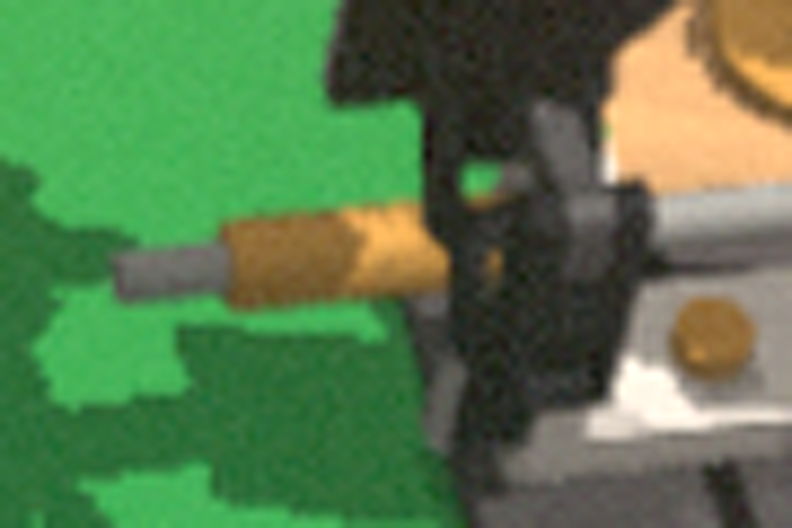

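View pics/M12_wrist.png

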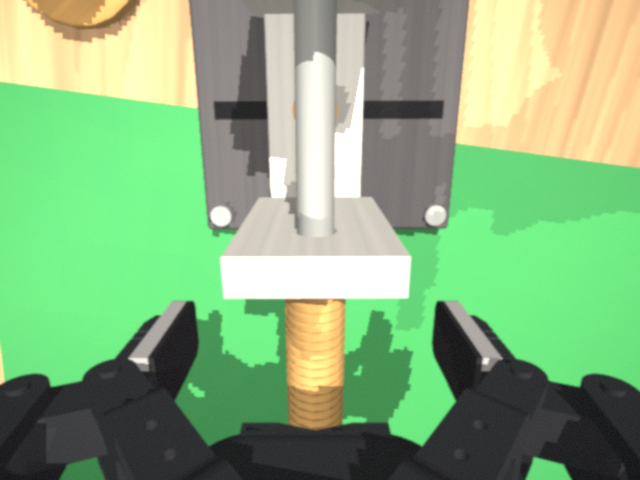

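Released and it stayed home (tail still at column 116). Now straight up, and away from the winder.

{"api": "jog_arm", "payload": {
  "dr": [
    [0,0,0],
    [0,0,0],
    [0,0,0],
    [0,0,0],
    [0,0,0],
    [0,0,0],
    [0,0,0],
    [0,0,0],
    [0,0,0],
    [0,0,0]
  ],
  "slide": [
    [0,0,-0.01],
    [0,0,-0.02],
    [0,0,-0.03],
    [0,0,-0.04],
    [0,0,-0.04],
    [0,0.02,-0.03],
    [0,0.04,0],
    [0,0.04,0],
    [0,0.04,0],
    [0,0.02,0]
  ],
  "gripper": [1,1,1,1,1,1,1,1,1,1]
}}

```text
time_s: 37.7
position: [0.5338, -0.0675, 0.2186]
tool_rot: [[0.992, 0.127, 0.001], [0.127, -0.992, -0.006], [0.001, 0.006, -1.0]]
ft_force: [0.9, -0.0, 0.2]
grip_width: 0.0855
```

{"api": "jog_arm", "payload": {
  "dr": [
    [0,0,0],
    [0,0,0],
    [0,0,0],
    [0,0,0],
    [0,0,0],
    [0,0,0],
    [0,0,0],
    [0,0,0],
    [0,0,0],
    [0,0,0]
  ],
  "slide": [
    [0,0.03,0],
    [0,0.04,0],
    [0,0.04,0],
    [0,0.03,0],
    [0,0,0],
    [0,0,0],
    [0,0,0],
    [0,0,0],
    [0,0,0],
    [0,0,0]
  ],
  "gripper": [1,1,1,1,1,1,1,1,1,1]
}}

```text
time_s: 38.7
position: [0.5519, -0.203, 0.2188]
tool_rot: [[0.991, 0.13, 0.001], [0.13, -0.991, -0.006], [0.0, 0.006, -1.0]]
ft_force: [0.4, -0.4, 0.6]
grip_width: 0.0854
```

```bash
python3 look.py M13 scene,395,170,150,90,5.2 top,90,200,160,110,5
```

```text
[ 0.5519 -0.203   0.2188] [ 0.3956 -0.3685  0.647 ] [-0.0349  0.028  -0.0253] 0.08535225516145506 38.7
[[ 0.9915  0.1304  0.0009]
 [ 0.1304 -0.9914 -0.0056]
 [ 0.0001  0.0057 -1.    ]]
```

View pics/M13_scene.png

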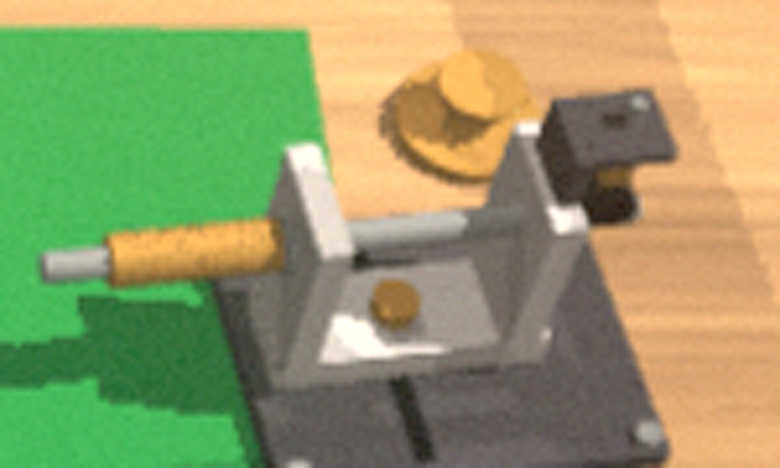

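View pics/M13_top.png

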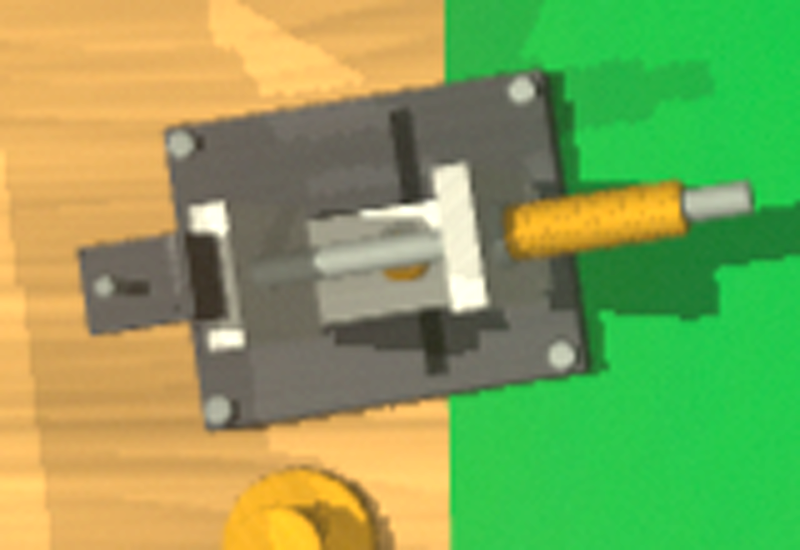

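```bash
python3 - <<'E'
from h import *
H=np.array([.5099,.118,.08]);u=np.array([-.1297,.9916,0])
for d in (-.092,-.068,-.005,0): print(d,"T",(proj(T,H+u*d)-[90,200]+.5)*5-.5,"S",(proj(S,H+u*d)-[395,170]+.5)*5.2-.5)
print(onz(T,cr((750,197),5,(90,200)),.08)-H)
E
```

```text
-0.092 T [752.5357 195.4553] S [ 42.4122 267.0282]
-0.068 T [686.1459 205.8075] S [107.5928 260.2564]
-0.005 T [511.6927 233.0099] S [277.7002 242.5833]
0 T [497.836  235.1706] S [291.1396 241.187 ]
[ 0.0114 -0.0903 -0.    ]
```

```bash
python3 -c "
from rig import env
print(env.close_job())"
```

```text
the job is handed in; nothing more can be done
None
```

The arbor is threaded through both bearings and under the brake shoe, with its collar home against the first upright. I released it, backed the arm clear and handed the job in at about 38.8 s of the 67 s allowed.

**Dropped once:** the first grasp was too high on the handle. The fingertips stand about 17 mm behind the reported TCP, not 11 mm ahead as stated. I went on although the grip read 12 mm instead of 20 mm. When I raised the grip force the arbor slipped out and fell back across its rest. I found it again in the cameras and picked it up with the tool tilted to match. The next readings were about 18 mm, and it held.

**Insertion:** I levelled the arbor, lined it up with the head, which sits about 6 mm off centre, and fed it in slowly. Readings at the end of each move showed no more than about 2.5 N before the collar met the upright, and about 11 N once it did. I eased back before opening the fingers.

**Last checks:**
- **Collar:** after release, the tail pin and handle joint appear in both camera views within about 1 mm of where they should be with the collar home.
- **Bystanders:** the brass weight looks undisturbed. The arm did not go near the bottle or loupe, but I did not measure any of the three at the end.
- **Brake lift:** I could not read the joint. I judged it lifted from the small force as the nose passed under it, and from where the nose ended up.

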